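Load the carton holder and index its keeper

TASK

Restock the bench carton holder: stand the small white and orange-red lancet carton upright in its open bay, lengthwise. Then pull up the keeper's black knob, slide the keeper along until it has gently pushed the carton right up against the fixed end plate, and let the knob's pin drop fully into the hole nearest the carton, easing back to it by feel, so that the keeper is locked. Do not squash the carton, never force the keeper against its pin, and leave everything else on the worktop where it is.

Things in the scene. Friction and masses are not known exactly. Their poses are not given: they have to be found in the camera images.
- carton_holder: Carton holder: low metal channel fixed to the worktop, 252 mm long (its y), 88 mm wide (its x); origin under its centre at worktop height, z up. Its floor is 16 mm above the worktop; two lips along the sides stand 60 mm apart inside and reach 32 mm above the worktop. The bay lies between the fixed end plate (+y end) and the keeper.
- end_plate (a point): Middle of the inner face of the holder's fixed end plate (66 mm wide, its top 64 mm above the worktop), at y = +115 mm of the holder, 40 mm above the worktop.
- hole_row (a point): Mean place of the index bar's first hole, on the holder's middle line, y = -43 mm, 15 mm above the worktop. The dark bar in the floor's groove has a 33 mm slot (where the pin starts), then from here towards +y eight 8 mm holes every 18 mm. The bar is clamped up to 8.5 mm off this place, either way along y, unmeasured: the holes must be found by feel.
- lancet_box: Cardboard carton, white and orange-red, 52 mm (its x) by 86 mm (its y) by 58 mm high, 70 to 115 g, loose; origin at the centre of its underside. It starts left or right of the holder; hold it across the 52 mm near its top. In the bay its long side lies along the channel, either way round, 4 mm free each side. Home against the end plate its centre is at y = +72 mm of the holder.
- keeper: Keeper: grey stop sliding in the channel along the holder's y, 56 mm wide, a 44 mm high face plate with a 81 mm long foot behind it. Origin at floor level under its rubber front (the carton's side), axes as the holder's. It starts open, origin at y = -20 to -14 mm of the holder, and closes towards +y, dragging with 1.5 N; it meets a carton that is home at y = +29 mm.
- keeper_face (a point): Middle of the keeper's front that meets the carton, 22 mm above the holder's floor.
- knob (a point): Centre of the black knob of the keeper's spring plunger: head 25 mm across, 17 mm high, axis upright, 52 mm behind the keeper's front (holder's -y), 61 mm above the worktop while the pin is in. The keeper's foot below it reaches 30 mm above the worktop, a 17 mm thick sleeve under the knob 45 mm. Moving the knob sideways slides the keeper.
- plunger (a joint): Lift of knob and pin in m: 0 with the pin fully down in the slot or a hole, 0.007 when its end rides on the bar between holes, 0.013 at most. The spring pulls down with 4 N at 0, 8 N at 0.010. The pin is 6.5 mm thick, flat-ended, and drops only within about 1 mm of an 8 mm hole's centre; it then blocks the keeper after at most 1.5 mm.
- gauze_box: White and blue carton, 64 by 106 by 45 mm, loose, not wanted here, on the other side of the holder from the lancet carton; origin at the centre of its underside.
- glucometer: White hand glucose meter, 97 by 51 by 20 mm, lying loose behind the holder, to the left; origin at the centre of its underside.
- strip_pot: Small dark pot with a grey lid, 32 by 28 by 49 mm, standing loose behind the holder, to the right; origin at the centre of its underside.
- tape_roll: White tape roll lying flat behind the holder, 66 mm across and 25 mm high, loose; origin at the centre of its underside.
Not all that is in view belongs to the job. Leave any green or purple look-alike of the lancet_box alone.

How it is judged (in metres and radians):
On the way, in this order (a step that is already met when the one before it is completed fails the run):
1. the lancet carton stands upright in the bay, let go, while the keeper is still open (z of lancet_box in the frame of carton_holder between 0.012 and 0.02 m and angle between lancet_box's own z axis and vertical below 0.08 rad and x of lancet_box in the frame of carton_holder between -0.007 and 0.007 m and angle between the y axis of lancet_box and the y axis of carton_holder, either way round below 0.12 rad and contact force between the fingers and lancet_box below 0.2 N), for 0.2 s.
2. with the carton in the bay, the knob is pulled up until its pin is clear of the bar (all of step 1 and value of joint plunger above 0.0075 m), for 0.1 s.
At the end, for the whole second after the job is handed in: The lancet carton stands upright on the holder's floor, lengthwise, within 4 mm of the fixed end plate, at rest and let go; the knob is fully down (plunger below 2 mm) with its pin in a hole that leaves the keeper's face at y > +7 mm of the holder, that is at most 22 mm from the carton (all of step 1 and y of lancet_box in the frame of carton_holder above 0.068 m and y of keeper_face in the frame of carton_holder above 0.007 m and value of joint plunger below 0.002 m and linear speed of each of lancet_box, keeper below 0.01 m/s); the robot touches nothing.
It fails at once if the keeper squeezes the carton with more than 25 N (contact force between keeper and lancet_box above 25 N).
It fails at once if the keeper is forced against its pin with more than 30 N (contact force between keeper and carton_holder above 30 N).
It fails at once if the gauze carton, glucose meter, strip pot or tape roll is displaced by more than 20 mm (distance of any of gauze_box, glucometer, strip_pot, tape_roll from where it was at the start of the episode above 0.02 m).
It also fails if it takes over 53 s, if anything falls off the work surface, if the arm or the gripper's body presses on something with over 40 N, if the wrist force passes 120 N, or if a joint passes its speed limit or range.

ROBOT

A 6-joint arm with a two-finger parallel gripper is mounted at the origin on a cart in front of the work surface, level with it; the furniture and walls round the work are solid. World frame = base frame: x ahead of the robot, y to its left, z up, the work surface at z = 0. Lengths are in mm, angles in rad, forces in N, time in s.
With the tool pointing down it reaches from about 350 to 875 mm from the base axis. Payload 4.2 kg.
Tool frame: the origin (TCP) lies midway between the tips of the shut fingers; the grasp point (between the pads) lies 19 mm behind it; z points along the fingers, y is the direction in which the jaws open and shut (so a half turn about z gives the same grasp; the last joint's range is limited). The gripper opens to 85 mm and grips with 20 to 120 N. Pads are 22 mm wide; open, the fingers measure 114 mm over their backs; the gripper's body (76 mm by 85 mm) begins 54 mm behind the grasp point. The pads swing forward as they close: fully open they stand 13 mm farther back than shut.
Start: joints at [1.522, 0.385, 0.008, 0, -1.194, -0.259], TCP at [189.319, 595.615, 231.312] pointing down, gripper open.
Joint ranges: [-3.14, 3.14], [-1.21, 2.06], [-1.07, 1.41], [-3.16, 2.05], [-2.99, -0.16], [-3.1, 3.1]. Speed limits (rad/s): [2.79, 2.79, 3.14, 3.14, 3.14, 3.14].

INTERFACE

Orientations are given as a unit quaternion [x, y, z, w].
In Python, from bench import readout, optics, workorder, nets gives the robot as it stands. The module is installed in compiled form; this text tells all that it offers.
- The arm moves only by the tool move_arm, never from a script. Its argument "steps" is a list of rows, each a list of 7 numbers: the opening, from -1 (shut) to 1 (fully open), so that 0 is half open, then the shift along the world's x, y, z in mm, then the turn, a rotation vector about the world's x, y, z in rad. In form: [[gripper, tx, ty, tz, wx, wy, wz], ...]. A call has 1 to 5 rows; each row is the pose to reach, as a shift and turn from the pose commanded when the call began; what a row does not reach only later rows make up. A row lasts 1/12 s, in which the tool goes at most 41.7 mm and 7.16 degrees, less where a joint would pass 70% of its speed; a pose out of reach is approached as far as the arm can. A call with a gripper value outside its range is refused whole. The fingers move at their own pace and stop on an object; the grip force is fixed at half the most. Time passes only in rows, so rows that repeat a pose let the fingers close. It gives the time, the measured TCP pose, the force and the opening at its end, in the units of the state.
- readout.read_state(): the state, without advancing time (a new reading comes with each control period).
- optics.get_image(name): name is "scene" or "top" or "wrist"; returns a dict with "frame" (480x640x3 uint8, blue, green, red), "fx", "fy", "cx", "cy" (pixels), "rvec" (rotation vector, rad) and "tvec" (3), from world to camera coordinates, as OpenCV has them. Camera axes: x right, y down, z forward; pixel columns grow to the right and rows downward; lengths in mm; the calibration is good to about 2 mm. A picture is of the moment at which its call begins. There is no depth.
- workorder.job_done(): hands the job in, once; it reports no verdict.
Trained networks look in a picture, given as the dict that the camera call returned (one of the last four; its "shot" number tells which), for a name from the list of things; names that differ only in an ending like _2 or _b are one class to them, and where a whole thing is asked for, a point or a joint stands for the part that bears it (a point fixed in the world has none). Each returns a list of dicts, best first, with "conf" (0 to 1); they miss things now and then, are a little off and sometimes report something else, mostly with a low value. They report only what shows in the picture. A call takes as long as a camera call. They do not tell look-alikes from the thing itself.
- nets.silhouettes(name, picture): "region" (480x640 bool, what is visible of it) and "extent" ([left, top, right, bottom] in pixels, round what is visible of it).
- nets.tip_of(name, picture): "uv" ([column, row] in pixels: a listed point, or the origin of a listed thing).
The state is a dict: "clock": time; "joints": joint angles; "joint_vel": joint speeds; "joint_efforts": joint torques, N m; "position": TCP position; "ee_rot": TCP orientation; "contact_force": force on the tool from outside, world axes, zero at the start; "wrist_torque": the same for the moment, N m; "gripper_width": finger opening in mm.
Only numpy, scipy, OpenCV 4.12 (cv2) and the standard library are available. Lean on these libraries where they do the work, as an engineer would, in place of code of your own. Each camera call takes 0.05 s, during which the arm holds its last target.

## Working session

There is one attempt and no reset: what is moved stays moved. The work goes in short steps, Python scripts to look and compute and a tool call to move; the robot and the scene stay as the last step left them, time stands still between calls to the robot, and variables do not carry over. Pictures are saved under pics/ and viewed, and the job is handed in when it is done.

Besides the shell and the picture viewer there is one more tool, called after "Request:" as name(argument=value, ...), one argument or row to a line, values as JSON. move_arm: Moves the arm, as the interface text tells. Its arguments: {"type":"object","properties":{"steps":{"type":"array","items":{"type":"array","items":{"type":"number"}}}},"required":["steps"]}

```bash
mkdir -p pics; cat > h.py <<'E'
import numpy as np, cv2
from bench import readout, optics, workorder, nets
def cam(d):
    R,_=cv2.Rodrigues(np.array(d["rvec"],float)); t=np.array(d["tvec"],float).ravel()
    K=np.array([[d["fx"],0,d["cx"]],[0,d["fy"],d["cy"]],[0,0,1]]); return K,R,t
def proj(d,P):
    K,R,t=cam(d); p=K@(R@np.array(P,float)+t); return p[:2]/p[2]
def atz(d,uv,z):
    K,R,t=cam(d); r=R.T@np.linalg.inv(K)@np.array([uv[0],uv[1],1.]); c=-R.T@t
    return c+r*(z-c[2])/r[2]
E
cat > a.py <<'E'
from h import *
s=readout.read_state(); print(s)
for n in ["scene","top","wrist"]:
    d=optics.get_image(n); cv2.imwrite(f"pics/{n}0.png",d["frame"])
    K,R,t=cam(d); print(n,d["fx"],"campos",(-R.T@t).round(0))
    if n=="wrist": continue
    for o,z in [("carton_holder",0),("end_plate",40),("hole_row",15),("lancet_box",0),("keeper",16),("keeper_face",38),("knob",61),("gauze_box",0),("glucometer",0),("strip_pot",0),("tape_roll",0)]:
        for r in nets.tip_of(o,d)[:3]:
            print(o,round(r["conf"],2),np.round(r["uv"],1),atz(d,r["uv"],z).round(1))
E
python3 a.py
```

```text
{'clock': 0.0, 'joints': array([ 1.52158057e+00,  3.85604467e-01,  6.62046665e-03, -4.96156532e-04,
       -1.19398262e+00, -2.58573366e-01]), 'joint_vel': array([-0.00195524,  0.00060535,  0.00168696,  0.00059065, -0.00226046,
       -0.00025182]), 'joint_efforts': array([-5.13113100e-04, -3.92286336e+01,  1.88401937e+01,  4.18623403e+00,
       -4.68639715e-03, -6.65829951e-07]), 'position': array([189.16709302, 595.07817451, 230.19097684]), 'ee_rot': array([ 9.88166941e-01, -1.53378177e-01, -1.15927876e-04,  1.10329730e-03]), 'contact_force': array([0.5301811 , 0.21854426, 0.28451557]), 'wrist_torque': array([ 0.015244  , -0.03766396, -0.02108196]), 'gripper_width': 85.37964884645463}
scene 462.4260458826156 campos [  52. -660.  740.]
carton_holder 0.65 [318.5 276.3] [585.7 -41.1   0. ]
end_plate 0.69 [281.1 247. ] [554.6  63.6  40. ]
hole_row 0.83 [334.2 282.3] [589.6 -92.1  15. ]
lancet_box 0.85 [416.1 359.3] [ 578.1 -348.     0. ]
lancet_box 0.65 [341.9 376.2] [ 438.7 -284.3    0. ]
lancet_box 0.63 [238.  286.4] [419.3  50.2   0. ]
keeper 0.77 [327.1 274.5] [593.7 -62.4  16. ]

[... 411 characters left out ...]
nd_plate 0.7 [290.3 256.3] [548.   62.9  40. ]
hole_row 0.63 [353.9 238.4] [591.4 -96.4  15. ]
lancet_box 0.78 [303.  310.3] [413.5  35.3   0. ]
lancet_box 0.77 [434.3 296.5] [ 440.8 -298.     0. ]
lancet_box 0.66 [455.5 240.4] [ 582.5 -358.3    0. ]
keeper 0.56 [345.3 244.1] [577.3 -74.3  16. ]
knob 0.52 [364.3 236.3] [ 591.7 -117.9   61. ]
gauze_box 0.63 [190.6 288.9] [473.2 316.7   0. ]
glucometer 0.71 [213.6 217.1] [654.1 258.6   0. ]
glucometer 0.21 [363.6 239.1] [ 590.5 -122.4    0. ]
strip_pot 0.55 [407.6 225. ] [ 624.6 -236.5    0. ]
tape_roll 0.67 [353.4 180.4] [ 742.9 -100.3    0. ]
tape_roll 0.26 [432.  295.9] [ 442.5 -292.2    0. ]
wrist 382.54423922957085 campos [261. 573. 374.]
```

View pics/scene0.png

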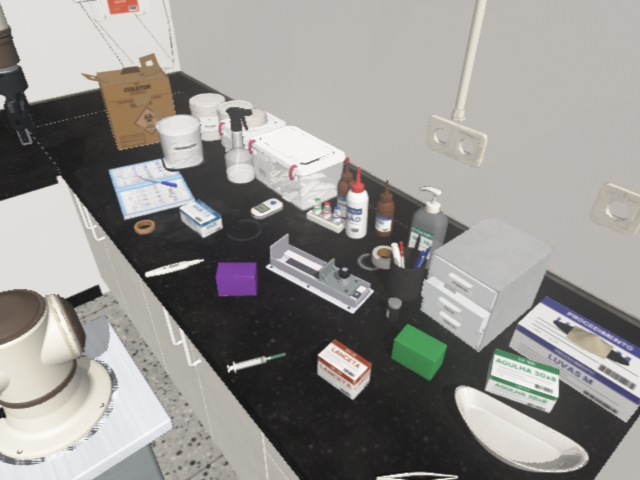

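View pics/top0.png

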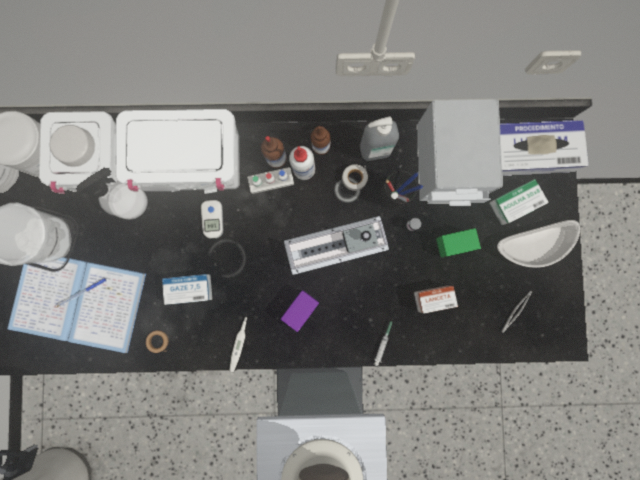

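```bash
cat > b.py <<'E'
from h import *
from scipy.optimize import minimize
D={n:optics.get_image(n) for n in ["scene","top"]}
def hullmask(d,P):
    S=8; uv=np.array([proj(d,p) for p in P]); h=cv2.convexHull(np.round(uv*S).astype(np.int32).astype(np.float32)).astype(np.int32)
    m=np.zeros((480,640),np.uint8); cv2.fillPoly(m,[h],255,cv2.LINE_AA,3); return m/255.
def box(x,y,a,sx,sy,z0,z1):
    c,s=np.cos(a),np.sin(a)
    return [(x+c*u-s*v,y+s*u+c*v,z) for u in(-sx/2,sx/2) for v in(-sy/2,sy/2) for z in(z0,z1)]
def near(name,d,P):
    c=proj(d,P); rs=nets.silhouettes(name,d)
    rs=[r for r in rs if np.hypot((r["extent"][0]+r["extent"][2])/2-c[0],(r["extent"][1]+r["extent"][3])/2-c[1])<25]
    return rs[0]["region"] if rs else None
def fit(name,P,p0,sx,sy,h):
    M={n:near(name,D[n],P) for n in D}; M={n:m for n,m in M.items() if m is not None}
    print(name,{n:int(m.sum()) for n,m in M.items()})
    def cost(p,ns=None):
        return sum(np.abs(hullmask(D[n],box(*p,sx,sy,0,h))-M[n]).sum()/M[n].sum() for n in (ns or M))
    best=min((minimize(cost,[p0[0],p0[1],a],method="Nelder-Mead",options=dict(initial_simplex=[[p0[0],p0[1],a],[p0[0]+8,p0[1],a],[p0[0],p0[1]+8,a],[p0[0],p0[1],a+.2]])) for a in np.arange(0,3.14,.3)),key=lambda r:r.fun)
    print(best.x.round(3),round(best.fun,3)); 
    for n in M:
        b=minimize(lambda p:cost(p,[n]),best.x,method="Nelder-Mead",options=dict(initial_simplex=best.x+np.array([[0,0,0],[4,0,0],[0,4,0],[0,0,.1]]))); print("  ",n,b.x.round(3),round(b.fun,3))
fit("lancet_box",(440,-292,29),(440,-292),52,86,58)
fit("gauze_box",(470,312,22),(470,312),64,106,45)
for n in D:
    f=D[n]["frame"]
    u,v=proj(D[n],(440,-292,29)).astype(int); cv2.imwrite(f"pics/box_{n}.png",cv2.resize(f[v-40:v+40,u-50:u+50],None,fx=7,fy=7,interpolation=cv2.INTER_CUBIC))
    u,v=proj(D[n],(570,-39,20)).astype(int); print(n,u-60,v-45);cv2.imwrite(f"pics/hold_{n}.png",cv2.resize(f[v-45:v+45,u-60:u+60],None,fx=6.5,fy=6.5,interpolation=cv2.INTER_CUBIC))
E
python3 b.py
```

```text
lancet_box {'scene': 1991, 'top': 903}
[ 4.35302e+02 -2.91448e+02  1.48000e-01] 0.248
   scene [ 4.36404e+02 -2.86378e+02  1.02000e-01] 0.122
   top [ 4.35302e+02 -2.91448e+02  1.48000e-01] 0.097
gauze_box {'scene': 1036, 'top': 1321}
[472.68  317.535   3.179] 0.202
   scene [474.124 320.231   3.131] 0.095
   top [472.515 317.311   3.237] 0.058
scene 252 227
top 271 202
```

View pics/box_scene.png

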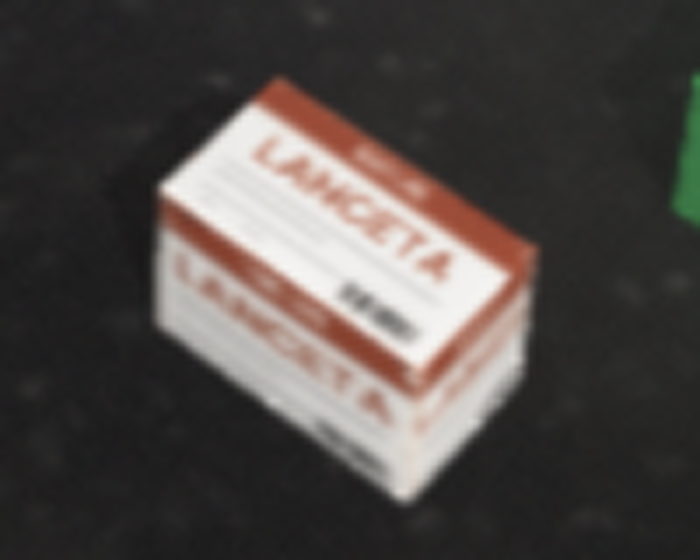

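View pics/hold_top.png

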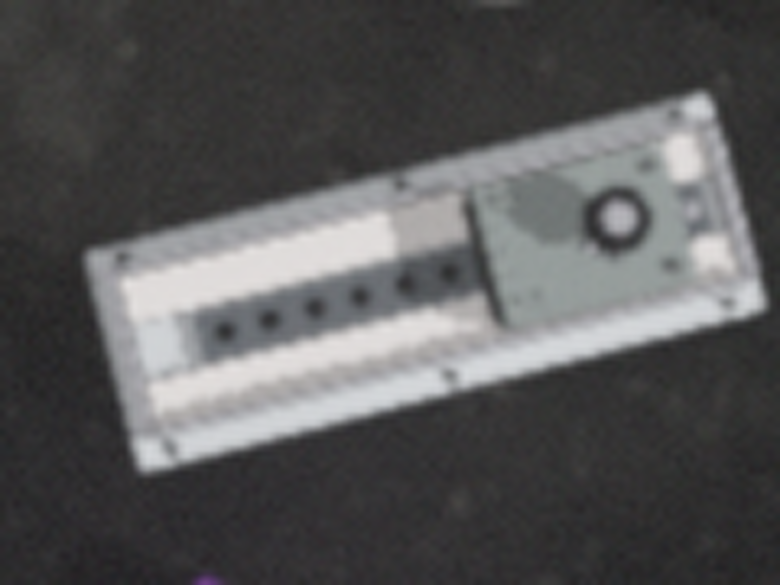

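View pics/hold_scene.png

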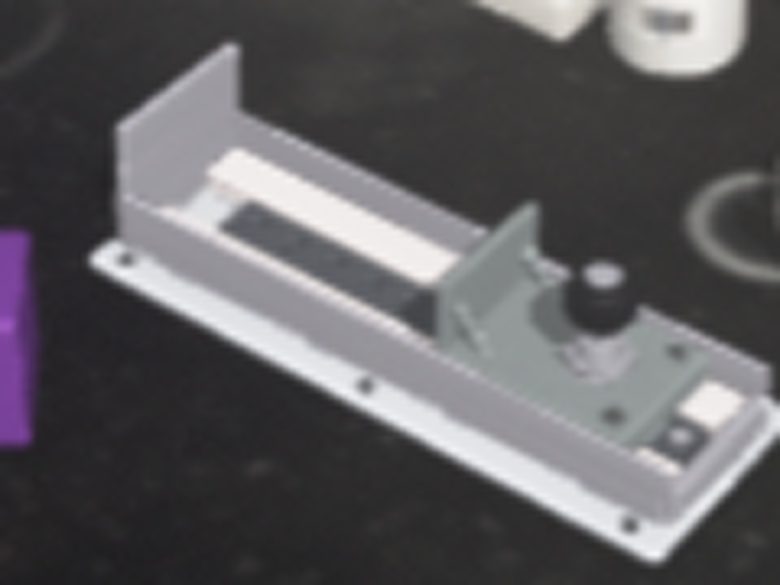

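View pics/box_top.png

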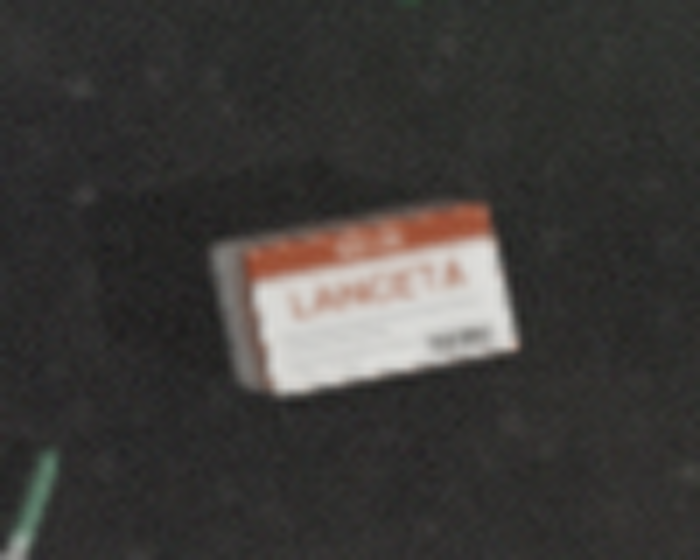

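```bash
cat > c.py <<'E'
from h import *
D={n:optics.get_image(n) for n in ["scene","top"]}
def off(n,P,w,h): 
    u,v=proj(D[n],P).astype(int); return np.array([u-w,v-h])
def q(n,o,s,pts,z):
    W=np.array([atz(D[n],o+(np.array(p)+.5)/s-.5,z) for p in pts])[:,:2]; print(n,W.round(1).tolist(),"mean",W.mean(0).round(1)); return W
def edges(W):
    for i in range(len(W)):
        e=W[(i+1)%len(W)]-W[i]; print("   len",np.hypot(*e).round(1),"ang",np.arctan2(e[1],e[0]).round(3))
edges(q("top",off("top",(440,-292,29),50,40),7,[(248,270),(487,205),(520,350),(275,395)],58))
edges(q("scene",off("scene",(440,-292,29),50,40),7,[(160,188),(280,78),(537,250),(415,385)],58))
q("scene",off("scene",(440,-292,29),50,40),7,[(155,322),(405,503),(525,375)],0)
edges(q("top",off("top",(570,-39,20),60,45),6.5,[(85,250),(705,92),(765,310),(140,472)],1))
q("top",off("top",(570,-39,20),60,45),6.5,[(225,331),(270,320),(315,308),(360,296),(405,284),(450,271)],15)
q("top",off("top",(570,-39,20),60,45),6.5,[(618,219)],70)
q("scene",off("scene",(570,-39,20),60,45),6.5,[(605,275)],70)
edges(q("scene",off("scene",(570,-39,20),60,45),6.5,[(90,262),(655,560),(790,410)],1))
q("scene",off("scene",(570,-39,20),60,45),6.5,[(118,128),(237,45)],64)
E
python3 c.py
```

```text
top [[447.0, -246.4], [467.5, -330.1], [417.6, -339.3], [404.1, -254.1]] mean [ 434.1 -292.5]
   len 86.2 ang -1.33
   len 50.8 ang -2.958
   len 86.3 ang 1.727
   len 43.6 ang 0.178
scene [[405.7, -250.5], [454.4, -242.9], [467.7, -327.0], [415.6, -336.5]] mean [ 435.9 -289.2]
   len 49.3 ang 0.155
   len 85.2 ang -1.414
   len 53.0 ang -2.961
   len 86.6 ang 1.685
scene [[405.7, -249.4], [419.8, -333.3], [471.5, -325.5]] mean [ 432.3 -302.7]
top [[591.9, 81.3], [649.7, -163.6], [563.1, -184.6], [504.8, 61.2]] mean [577.4 -51.4]
   len 251.7 ang -1.339
   len 89.1 ang -2.904
   len 252.6 ang 1.804
   len 89.4 ang 0.227
top [[558.2, 26.9], [562.1, 9.4], [566.4, -8.1], [570.7, -25.6], [575.0, -43.1], [579.7, -60.6]] mean [568.7 -16.8]
top [[593.3, -120.3]] mean [ 593.3 -120.3]
scene [[595.2, -117.5]] mean [ 595.2 -117.5]
scene [[507.1, 65.6], [566.2, -178.5], [652.8, -156.3]] mean [575.4 -89.7]
   len 251.1 ang -1.333
   len 89.4 ang 0.251
   len 265.4 ang 2.152
scene [[518.4, 57.8], [581.8, 70.5]] mean [550.1  64.2]
```

Candidates: the LANCETA carton, white and orange-red, at scene (344,368) / top (436,299), which I choose. The look-alikes are purple (237,279), green (419,352), the AGULHA box (523,380) and the gauze box (201,218). The close crop confirms the red "LANCETA" lettering. I'll move above the holder next.

Request:
move_arm(
  steps=[
    [1, 18, -37, 0, 0, 0, -0.11],
    [1, 36, -74, 0, 0, 0, -0.22],
    [1, 54, -111, 0, 0, 0, -0.33],
    [1, 72, -148, 0, 0, 0, -0.44],
    [1, 90, -185, 0, 0, 0, -0.55],
  ],
)

```text
clock: 2.07
position: [279.8, 408.8, 231.4]
ee_rot: [0.908, -0.418, 0.0, -0.0]
contact_force: [0.4, 0.6, 0.1]
gripper_width: 85.7
```

Request:
move_arm(
  steps=[
    [1, 18, -37, 0, 0, 0, -0.11],
    [1, 36, -74, 0, 0, 0, -0.22],
    [1, 54, -111, 0, 0, 0, -0.33],
    [1, 72, -148, 0, 0, 0, -0.44],
    [1, 90, -185, 0, 0, 0, -0.55],
  ],
)

```text
clock: 2.48
position: [369.7, 223.8, 231.8]
ee_rot: [0.761, -0.649, 0.0, -0.001]
contact_force: [0.6, -0.3, 1.1]
gripper_width: 85.2
```

Request:
move_arm(
  steps=[
    [1, 18, -37, 0, 0, 0, 0],
    [1, 36, -74, 0, 0, 0, 0],
    [1, 54, -111, 0, 0, 0, 0],
    [1, 72, -148, 0, 0, 0, 0],
    [1, 90, -185, 0, 0, 0, 0],
  ],
)

```text
clock: 2.9
position: [459.8, 38.6, 231.9]
ee_rot: [0.762, -0.647, 0.0, -0.001]
contact_force: [1.3, 0.7, -0.3]
gripper_width: 85.4
```

Request:
move_arm(
  steps=[
    [1, 35, -5, 8, 0, 0, 0],
    [1, 70, -9, 16, 0, 0, 0],
    [1, 104, -13, 24, 0, 0, 0],
    [1, 104, -13, 24, 0, 0, 0],
  ],
)

```text
clock: 3.23
position: [569.0, 26.7, 255.7]
ee_rot: [0.762, -0.648, 0.002, -0.001]
contact_force: [1.3, 0.0, -0.1]
gripper_width: 85.7
```

```bash
cat > d.py <<'E'
from h import *
import sys
tag=sys.argv[1]
s=readout.read_state(); print(s["clock"],s["position"].round(1),s["contact_force"].round(1))
d=optics.get_image("wrist"); cv2.imwrite(f"pics/w{tag}.png",d["frame"]); np.save(f"w{tag}.npy",{k:d[k] for k in d if k!="frame"},allow_pickle=True)
K,R,t=cam(d); print("campos",(-R.T@t).round(1))
for o,z in [("carton_holder",0),("end_plate",40),("hole_row",15),("keeper",16),("keeper_face",38),("knob",61)]:
    for r in nets.tip_of(o,d)[:2]: print(o,round(r["conf"],2),np.round(r["uv"],1),atz(d,r["uv"],z).round(1))
E
python3 d.py 1
```

```text
3.2333 [569.   26.7 255.7] [ 1.3  0.  -0.1]
campos [580.3 -47.5 399. ]
carton_holder 0.75 [327.6 127.6] [576.3 -48.    0. ]
end_plate 0.89 [336.9 248.1] [549.1  62.4  40. ]
hole_row 0.94 [322.3  79.3] [588.3 -89.4  15. ]
keeper 0.83 [324.1 104. ] [583.2 -68.4  16. ]
keeper_face 0.6 [326.3 104.5] [581.  -67.1  38. ]
knob 0.57 [326.1  30.1] [ 590.1 -120.2   61. ]
knob 0.2 [327.9 127.6] [576.7 -48.   61. ]
```

View pics/w1.png

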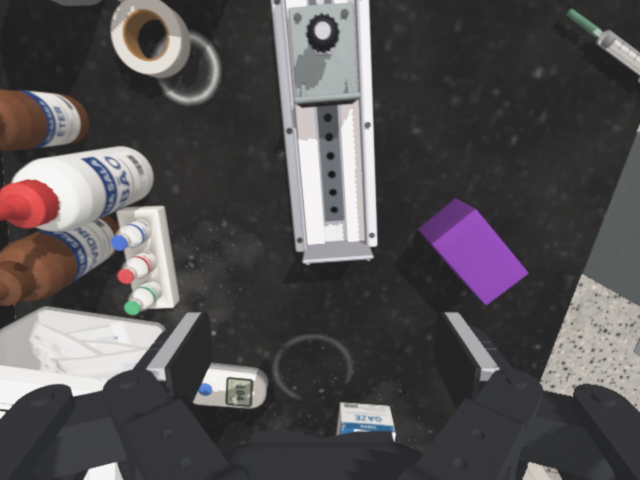

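```bash
python3 - <<'E'
import cv2
f=cv2.imread("pics/w1.png"); cv2.imwrite("pics/w1a.png",cv2.resize(f[150:280,260:400],None,fx=4.5,fy=4.5,interpolation=cv2.INTER_CUBIC)); cv2.imwrite("pics/w1b.png",cv2.resize(f[0:150,250:400],None,fx=4,fy=4,interpolation=cv2.INTER_CUBIC))
E
```

```text
(no output)
```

View pics/w1a.png

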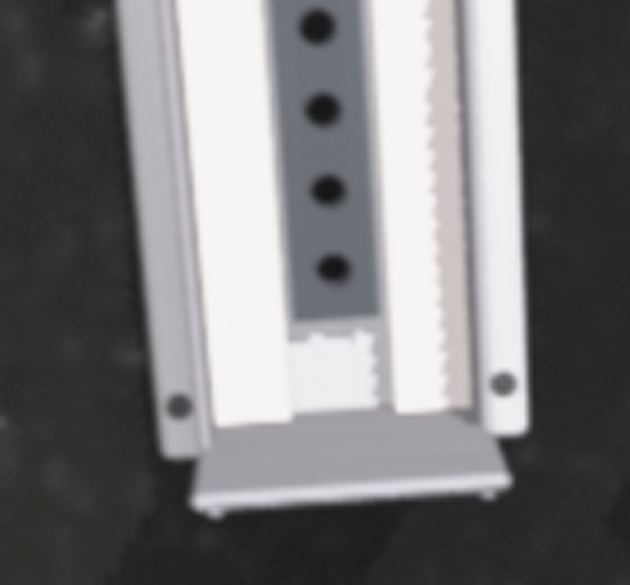

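View pics/w1b.png

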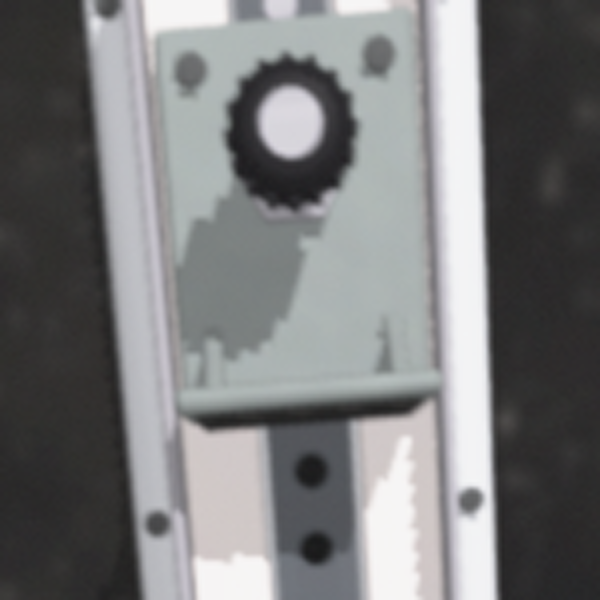

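```bash
cat > e.py <<'E'
from h import *
d=np.load("w1.npy",allow_pickle=True).item()
A=lambda p:(np.array(p)+.5)/4.5-.5+[260,150]
B=lambda p:(np.array(p)+.5)/4-.5+[250,0]
P=lambda uv,z:atz(d,uv,z)[:2]
sc=[P(A((179,406)),3),P(A((503,384)),3),P(B((157,524)),3),P(B((470,500)),3)]
m1=(sc[0]+sc[1])/2;m2=(sc[2]+sc[3])/2; print("screw mids",m1,m2,np.hypot(*(m1-m2)))
a=m1-m2; yaw=np.arctan2(-a[0],a[1]); print("yaw",yaw,"across",np.arctan2(*(sc[0]-sc[1])[::-1]))
c1=P(A((163,460)),3);c2=P(A((529,435)),3);print("end corners",c1,c2,np.hypot(*(c1-c2)))
H=[P(A(p),15) for p in [(334,268),(328,190),(322,109),(317,26)]]+[P(B(p),15) for p in [(316,548),(311,470)]]
H=np.array(H);h=H[0]-H[-1];print("holes yaw",np.arctan2(-h[0],h[1]),np.hypot(*h)/5)
k=P(B((291,121)),69.5)
for yaw in (.233,.24):
    e=np.array([-np.sin(yaw),np.cos(yaw)]);ex=np.array([np.cos(yaw),np.sin(yaw)])
    C=m2  # mid screws ~ centre
    C2=(c1+c2)/2-126*e
    print(yaw,"centre screws",C,"from end",C2)
    print("holes y",((H-C2)@e).round(1),"x",((H-C2)@ex).round(1),"knob",k,(k-C2)@e,(k-C2)@ex)
    for p in [(215,425),(475,408)]: print("plate foot",(P(A(p),16)-C2)@e,(P(A(p),16)-C2)@ex)
    for p in [(182,412),(440,388)]: print("keeper top",(P(B(p),60)-C2)@e,(P(B(p),60)-C2)@ex)
E
python3 e.py
```

```text
screw mids [549.68629482  62.11658587] [576.02605348 -48.02960524] 113.25178278073881
yaw 0.23472649496794964 across 0.23143632507854572
end corners [589.35387763  85.12040338] [503.2278073   64.71586618] 88.51014139656685
holes yaw 0.23769101659849393 17.87880305568455
0.233 centre screws [576.02605348 -48.02960524] from end [575.38392651 -47.67710355]
holes y [ 79.3  61.5  43.5  25.6   7.8 -10.1] x [0.1 0.3 0.5 0.4 0.5 0.5] knob [ 592.67985175 -118.10685783] -72.52019299904455 0.5665025101348355
plate foot 114.15742599662819 30.0954323887244
plate foot 114.39128327813015 -30.368430593070883
keeper top -22.39500517713026 26.992945020052357
keeper top -23.13618705023563 -26.726237982492705
0.24 centre screws [576.02605348 -48.02960524] from end [576.24137339 -47.47045005]
holes y [ 79.3  61.5  43.5  25.6   7.8 -10.1] x [-0.2 -0.2 -0.1 -0.3 -0.3 -0.4] knob [ 592.67985175 -118.10685783] -72.51929475936228 -0.8231413714033948
plate foot 113.94704983223681 30.011797712616897
plate foot 114.60414496862231 -30.448946922982532
keeper top -22.580318586396523 25.953527142586893
keeper top -22.945451090541447 -27.769527976089705
```

Request:
move_arm(
  steps=[
    [1, -20, -37, 0, 0, 0, 0],
    [1, -40, -74, 0, 0, 0, 0],
    [1, -60, -111, 0, 0, 0, 0],
    [1, -80, -148, 0, 0, 0, 0],
    [1, -100, -185, 0, 0, 0, 0],
  ],
)

```text
clock: 4.0
position: [462.4, -156.4, 255.9]
ee_rot: [0.763, -0.646, 0.0, -0.0]
contact_force: [0.6, 0.1, -0.1]
gripper_width: 85.3
```

Request:
move_arm(
  steps=[
    [1, -17, -37, -5, 0, 0, 0],
    [1, -35, -72, -15, 0, 0, 0],
    [1, -35, -72, -15, 0, 0, 0],
  ],
)

```text
clock: 4.25
position: [424.7, -230.7, 239.2]
ee_rot: [0.76, -0.649, -0.001, 0.001]
contact_force: [0.2, -0.3, 0.1]
gripper_width: 85.2
```

```bash
cat > f.py <<'E'
from h import *
import sys
tag=sys.argv[1]
s=readout.read_state(); print(s["clock"],s["position"].round(1),s["contact_force"].round(1))
d=optics.get_image("wrist"); np.save(f"w{tag}.npy",{k:d[k] for k in d if k!="frame"},allow_pickle=True)
u,v=proj(d,(434,-291,40)).astype(int);print("off",u-75,v-60)
cv2.imwrite(f"pics/w{tag}.png",cv2.resize(d["frame"][v-60:v+60,u-75:u+75],None,fx=5,fy=5,interpolation=cv2.INTER_CUBIC))
E
python3 f.py 2
```

```text
4.25 [ 424.7 -230.7  239.2] [ 0.2 -0.3  0.1]
off 246 83
```

View pics/w2.png

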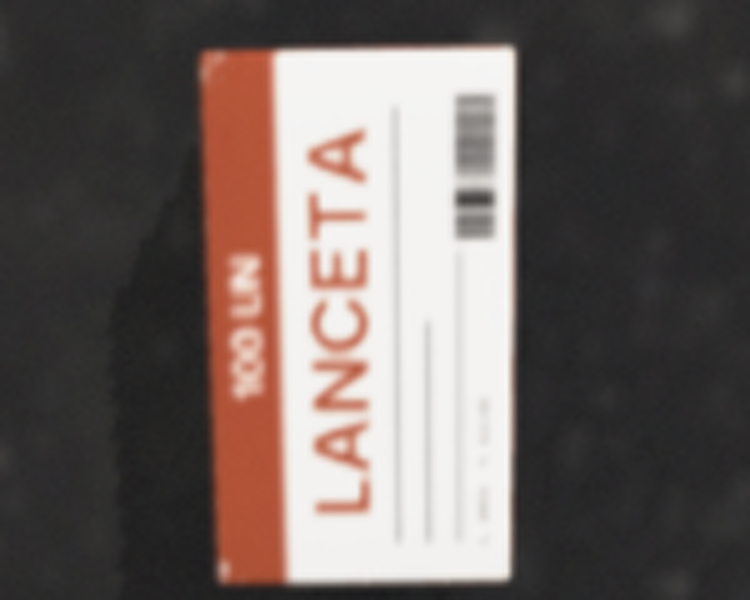

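```bash
python3 - <<'E'
from h import *
from scipy.spatial.transform import Rotation as Ro
d=np.load("w2.npy",allow_pickle=True).item()
W=np.array([atz(d,(np.array(p)+.5)/5-.5+[246,83],58)[:2] for p in [(200,50),(516,46),(512,580),(218,583)]])
print(W.round(1),W.mean(0))
for i in range(4):
    e=W[(i+1)%4]-W[i]; print(np.hypot(*e).round(1),np.arctan2(e[1],e[0]).round(3))
s=readout.read_state(); print(Ro.from_quat(s["ee_rot"]).as_matrix().round(3),s["joints"].round(2))
E
```

```text
[[ 468.  -326. ]
 [ 418.8 -334.4]
 [ 404.5 -250.5]
 [ 454.1 -242.2]] [ 436.37309307 -288.25373497]
49.9 -2.973
85.1 1.74
50.3 0.166
85.0 -1.407
[[ 0.158 -0.988 -0.001]
 [-0.988 -0.158  0.   ]
 [-0.001  0.001 -1.   ]] [-0.16  0.14 -0.31 -0.   -1.12  0.32]
```

Request:
move_arm(
  steps=[
    [1, 4, -30, -25, 0, 0, 0.004],
    [1, 8, -59, -52, 0, 0, 0.008],
    [1, 8, -59, -90, 0, 0, 0.008],
    [1, 8, -59, -125, 0, 0, 0.008],
    [1, 8, -59, -140, 0, 0, 0.008],
  ],
)

```text
clock: 4.72
position: [435.0, -284.9, 96.3]
ee_rot: [0.765, -0.644, -0.003, 0.001]
contact_force: [0.6, 0.5, -0.2]
gripper_width: 85.7
```

Request:
move_arm(
  steps=[
    [1, 0, 0, -20, 0, 0, 0],
    [1, 0, 0, -40, 0, 0, 0],
    [1, 0, 0, -60, 0, 0, 0],
    [1, 0, 0, -78, 0, 0, 0],
    [1, 0, 0, -78, 0, 0, 0],
  ],
)

```text
clock: 5.13
position: [435.7, -284.8, 19.7]
ee_rot: [0.765, -0.644, -0.003, 0.001]
contact_force: [0.2, 0.4, 0.7]
gripper_width: 85.4
```

Request:
move_arm(
  steps=[
    [-1, 0, -3, 3, 0, 0, 0],
    [-1, 0, -3, 3, 0, 0, 0],
    [-1, 0, -3, 3, 0, 0, 0],
    [-1, 0, -3, 3, 0, 0, 0],
    [-1, 0, -3, 3, 0, 0, 0],
  ],
)

```text
clock: 5.55
position: [439.0, -290.0, 27.4]
ee_rot: [0.765, -0.644, 0.002, -0.001]
contact_force: [1.2, 2.5, 6.9]
gripper_width: 51.1
```

Request:
move_arm(
  steps=[
    [-1, 0, 0, 0, 0, 0, 0],
    [-1, 0, 0, 0, 0, 0, 0],
    [-1, 0, 0, 0, 0, 0, 0],
  ],
)

```text
clock: 5.8
position: [439.0, -290.0, 27.4]
ee_rot: [0.765, -0.644, 0.002, -0.001]
contact_force: [0.7, 2.7, 7.0]
gripper_width: 51.3
```

Request:
move_arm(
  steps=[
    [-1, 0, 0, 30, 0, 0, 0],
    [-1, 0, 0, 65, 0, 0, 0],
    [-1, 5, 12, 100, 0, 0, 0.02],
    [-1, 20, 48, 105, 0, 0, 0.04],
    [-1, 35, 84, 105, 0, 0, 0.064],
  ],
)

```text
clock: 6.22
position: [474.0, -205.9, 134.2]
ee_rot: [0.784, -0.62, 0.004, -0.002]
contact_force: [1.4, -0.0, -1.3]
gripper_width: 51.1
```

Request:
move_arm(
  steps=[
    [-1, 15, 36, 0, 0, 0, 0],
    [-1, 30, 72, 0, 0, 0, 0],
    [-1, 45, 108, 0, 0, 0, 0],
    [-1, 60, 145, 0, 0, 0, 0],
    [-1, 75, 181, 0, 0, 0, 0],
  ],
)

```text
clock: 6.63
position: [547.3, -22.7, 130.9]
ee_rot: [0.785, -0.619, 0.0, -0.0]
contact_force: [1.2, 0.1, -0.5]
gripper_width: 51.5
```

Request:
move_arm(
  steps=[
    [-1, 13, 33, 0, 0, 0, 0],
    [-1, 13, 33, 0, 0, 0, 0],
    [-1, 13, 33, 0, 0, 0, 0],
  ],
)

```text
clock: 6.88
position: [560.5, 10.2, 130.4]
ee_rot: [0.786, -0.618, -0.0, -0.0]
contact_force: [-1.1, -0.3, -1.1]
gripper_width: 51.5
```

```bash
cat > g.py <<'E'
from h import *
import sys
tag=sys.argv[1]
from scipy.spatial.transform import Rotation as Ro
s=readout.read_state(); print(s["clock"],s["position"].round(1),s["contact_force"].round(1),s["gripper_width"],s["wrist_torque"].round(2))
j=Ro.from_quat(s["ee_rot"]).as_matrix(); print("jaw",np.arctan(j[1,1]/j[0,1]).round(3), "tool z",j[:,2].round(3))
y=.235;C=np.array([576,-48]);p=s["position"][:2]-C
print("holder frame x,y",(p@[np.cos(y),np.sin(y)]).round(1),(p@[-np.sin(y),np.cos(y)]).round(1))
for n in sys.argv[2:]:
    d=optics.get_image(n); f=d["frame"]
    if n!="wrist":
        u,v=proj(d,(570,-30,50)).astype(int); f=cv2.resize(f[v-60:v+60,u-75:u+75],None,fx=5,fy=5,interpolation=cv2.INTER_CUBIC); print(n,"off",u-75,v-60)
    cv2.imwrite(f"pics/{n}{tag}.png",f); np.save(f"{n}{tag}.npy",{k:d[k] for k in d if k!="frame"},allow_pickle=True)
E
python3 g.py 3 wrist scene
```

```text
6.8833 [560.5  10.2 130.4] [-1.1 -0.3 -1.1] 51.47505547899209 [-0.02  0.08 -0.05]
jaw 0.238 tool z [ 0.  0. -1.]
holder frame x,y -1.6 60.2
scene off 235 200
```

View pics/wrist3.png

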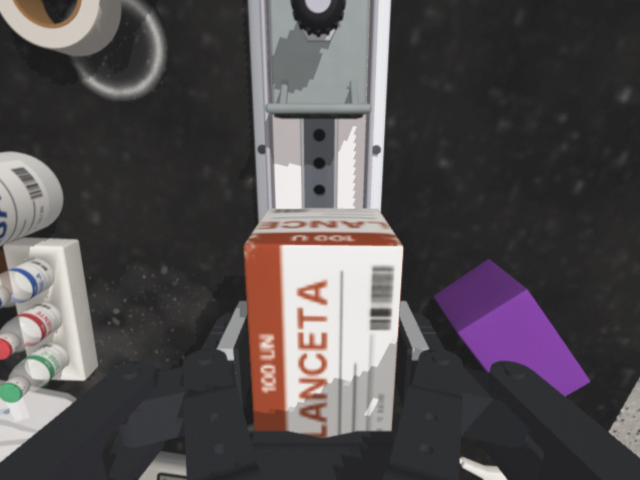

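View pics/scene3.png

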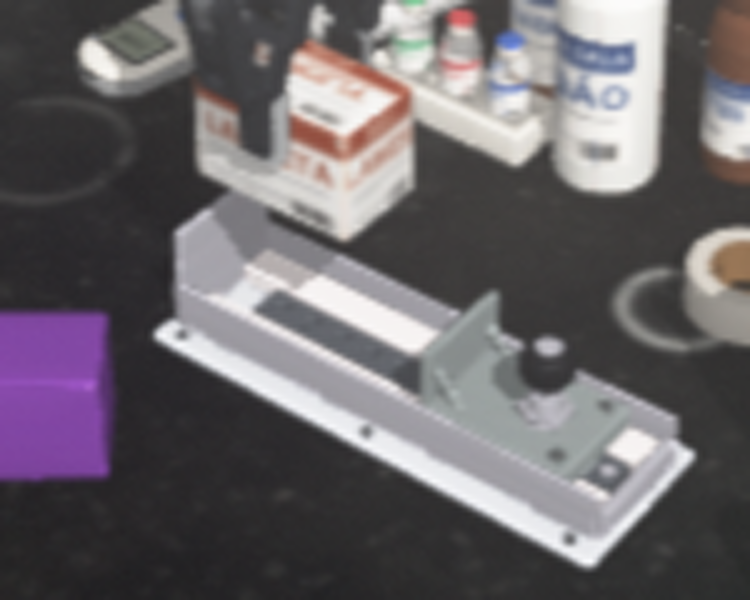

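Request:
move_arm(
  steps=[
    [-1, 1, 0, -20, 0, 0, 0],
    [-1, 1, 0, -40, 0, 0, 0],
    [-1, 1, 0, -60, 0, 0, 0],
    [-1, 1, 0, -66, 0, 0, 0],
    [-1, 1, 0, -66, 0, 0, 0],
  ],
)

```text
clock: 7.4
position: [559.5, 6.8, 62.8]
ee_rot: [0.784, -0.62, -0.001, 0.002]
contact_force: [0.4, 0.0, -1.1]
gripper_width: 51.5
```

```bash
python3 g.py 4 wrist scene
```

```text
7.4 [559.5   6.8  62.8] [ 0.4  0.  -1.1] 51.46875475937914 [ 0.02 -0.01  0.01]
jaw 0.233 tool z [-0.004 -0.001 -1.   ]
holder frame x,y -3.3 57.1
scene off 235 200
```

View pics/wrist4.png

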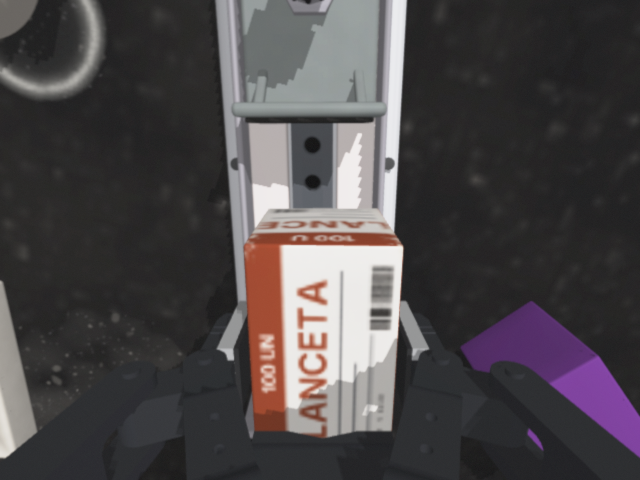

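View pics/scene4.png

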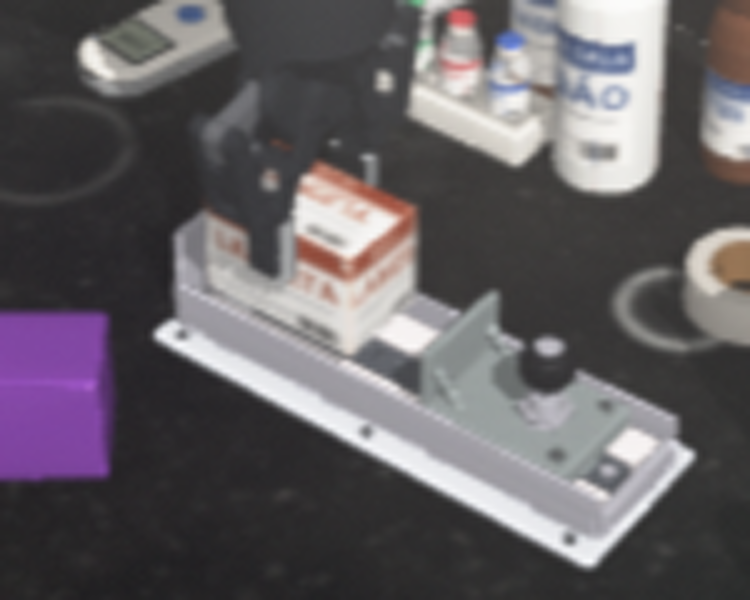

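Request:
move_arm(
  steps=[
    [-1, 3, 3, 0, 0, 0, 0],
    [-1, 3, 3, 0, 0, 0, 0],
    [-1, 3, 3, 0, 0, 0, 0],
  ],
)

```text
clock: 7.75
position: [565.1, 11.7, 65.4]
ee_rot: [0.785, -0.619, 0.001, -0.001]
contact_force: [-0.2, 0.3, -0.6]
gripper_width: 51.5
```

```bash
python3 g.py 5 wrist
```

```text
7.75 [565.1  11.7  65.4] [-0.2  0.3 -0.6] 51.46868457775887 [ 0.02  0.06 -0.07]
jaw 0.235 tool z [ 0.002  0.001 -1.   ]
holder frame x,y 3.3 60.6
```

View pics/wrist5.png

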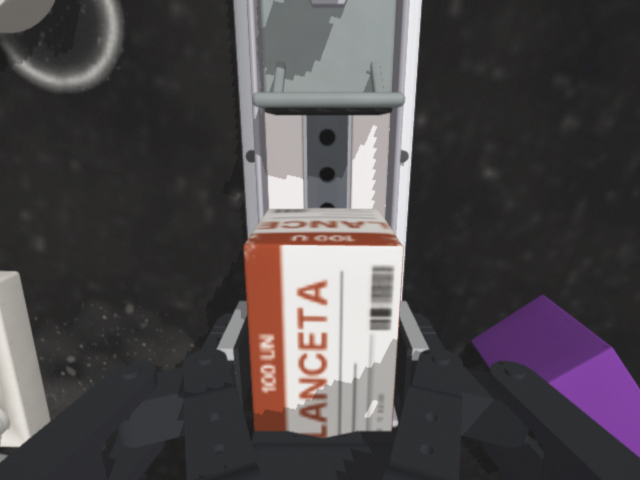

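Request:
move_arm(
  steps=[
    [-1, -3, -1, 0, 0, 0, 0],
    [-1, -3, -1, 0, 0, 0, 0],
    [-1, -3, -1, 0, 0, 0, 0],
  ],
)

```text
clock: 8.05
position: [561.0, 10.3, 64.4]
ee_rot: [0.785, -0.619, -0.0, 0.0]
contact_force: [-0.3, 1.1, -0.9]
gripper_width: 51.4
```

```bash
python3 g.py 6 wrist
```

```text
8.05 [561.   10.3  64.4] [-0.3  1.1 -0.9] 51.393665743594134 [-0.   -0.01  0.06]
jaw 0.235 tool z [-0. -0. -1.]
holder frame x,y -1.1 60.2
```

View pics/wrist6.png

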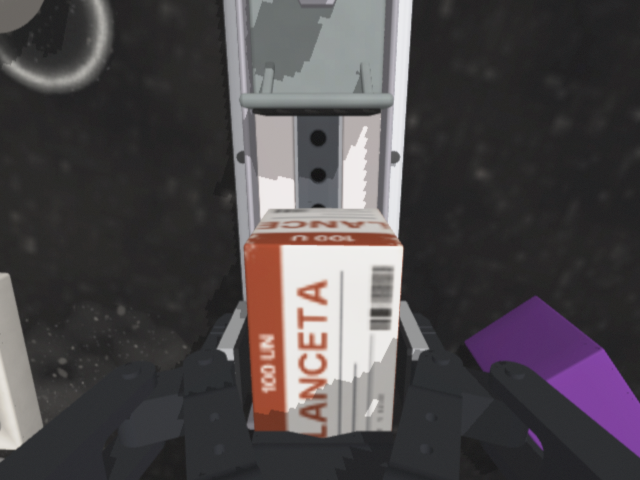

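Request:
move_arm(
  steps=[
    [-1, 1, 0, -5, 0, 0, 0],
    [-1, 1, 0, -10, 0, 0, 0],
    [-1, 1, 0, -15, 0, 0, 0],
    [-1, 1, 0, -15, 0, 0, 0],
  ],
)

```text
clock: 8.43
position: [561.2, 10.1, 47.7]
ee_rot: [0.785, -0.619, -0.001, 0.001]
contact_force: [0.6, 0.2, -0.6]
gripper_width: 51.7
```

```bash
python3 g.py 7
```

```text
8.4333 [561.2  10.1  47.7] [ 0.6  0.2 -0.6] 51.68142376045398 [-0.04  0.01  0.02]
jaw 0.235 tool z [-0.003 -0.001 -1.   ]
holder frame x,y -0.8 60.0
```

Request:
move_arm(
  steps=[
    [-1, 0, 0, -2, 0, 0, 0],
    [-1, 0, 0, -4, 0, 0, 0],
    [-1, 0, 0, -4, 0, 0, 0],
  ],
)

```text
clock: 8.68
position: [562.0, 10.3, 44.9]
ee_rot: [0.785, -0.619, -0.0, 0.0]
contact_force: [0.1, 0.3, -0.8]
gripper_width: 51.5
```

```bash
python3 g.py 8 scene
```

```text
8.6833 [562.   10.3  44.9] [ 0.1  0.3 -0.8] 51.49027271341671 [0.02 0.02 0.02]
jaw 0.235 tool z [-0.001 -0.    -1.   ]
holder frame x,y 0.0 59.9
scene off 235 200
```

View pics/scene8.png

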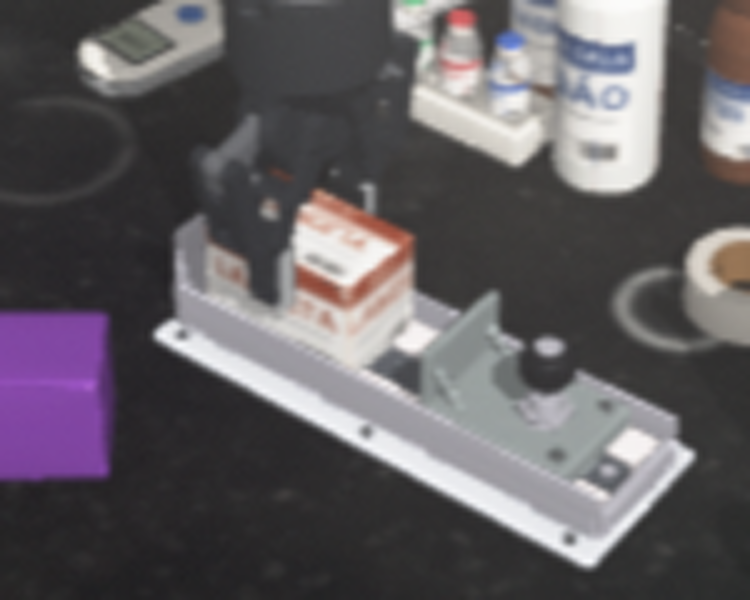

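Nearly down, and centred in x. I'll keep lowering until it touches.

Request:
move_arm(
  steps=[
    [-1, 0, 0, -1.5, 0, 0, 0],
    [-1, 0, 0, -3, 0, 0, 0],
    [-1, 0, 0, -3, 0, 0, 0],
  ],
)

```text
clock: 8.98
position: [562.5, 10.5, 43.4]
ee_rot: [0.785, -0.619, 0.0, -0.0]
contact_force: [-1.6, 0.0, 5.3]
gripper_width: 51.2
```

Request:
move_arm(
  steps=[
    [0.8, 0, 0, 0, 0, 0, 0],
    [0.8, 0, 0, 0, 0, 0, 0],
    [0.8, 0, 0, 0, 0, 0, 0],
    [0.8, 0, 0, 0, 0, 0, 0],
    [0.8, 0, 0, 0, 0, 0, 0],
  ],
)

```text
clock: 9.4
position: [562.2, 10.3, 42.2]
ee_rot: [0.785, -0.619, -0.0, 0.0]
contact_force: [0.6, -0.8, 0.1]
gripper_width: 76.9
```

Request:
move_arm(
  steps=[
    [0.8, 0, 0, 20, 0, 0, 0],
    [0.8, 0, 0, 50, 0, 0, 0],
    [0.8, 0, 0, 85, 0, 0, 0],
    [0.8, 0, 0, 120, 0, 0, 0],
    [0.8, 0, 0, 130, 0, 0, 0],
  ],
)

```text
clock: 9.82
position: [565.3, 10.7, 178.3]
ee_rot: [0.785, -0.619, 0.004, -0.004]
contact_force: [0.9, 0.8, 0.0]
gripper_width: 76.7
```

```bash
python3 g.py 9 scene top wrist
```

```text
9.8167 [565.3  10.7 178.3] [0.9 0.8 0. ] 76.74997130407145 [ 0.03 -0.05 -0.01]
jaw 0.236 tool z [ 0.01   0.001 -1.   ]
holder frame x,y 3.2 59.5
scene off 235 200
top off 253 186
```

View pics/scene9.png

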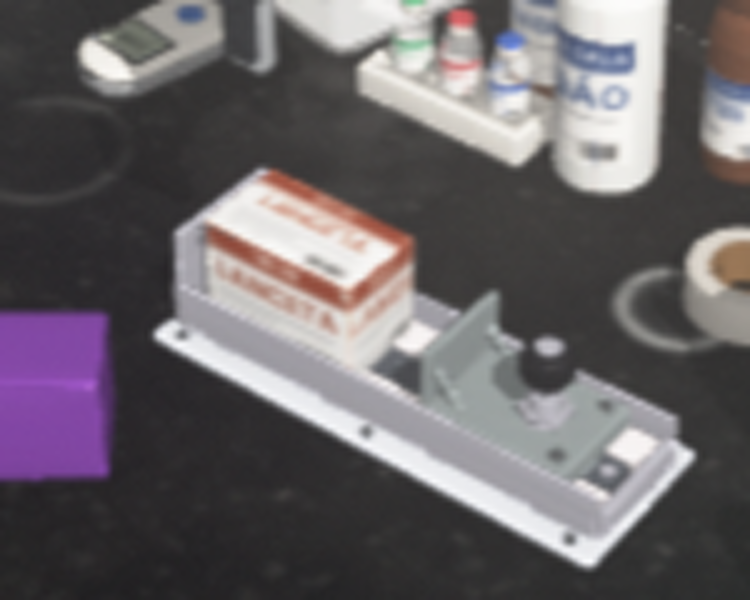

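View pics/wrist9.png

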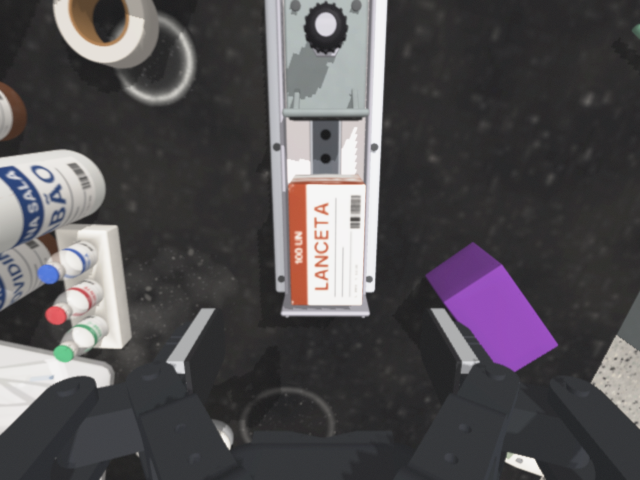

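Request:
move_arm(
  steps=[
    [0.2, 5, -25, 0, 0, 0, -0.12],
    [0.2, 10, -50, 0, 0, 0, -0.24],
    [0.2, 14, -75, 0, 0, 0, -0.36],
    [0.2, 19, -100, 0, 0, 0, -0.48],
    [0.2, 24, -120, 0, 0, 0, -0.6],
  ],
)

```text
clock: 10.38
position: [585.1, -111.2, 169.9]
ee_rot: [-0.564, 0.826, 0.001, -0.002]
contact_force: [-0.2, 0.8, 1.0]
gripper_width: 51.2
```

Request:
move_arm(
  steps=[
    [0.2, 4, -8, 0, 0, 0, -0.12],
    [0.2, 4, -8, 0, 0, 0, -0.24],
    [0.2, 4, -8, 0, 0, 0, -0.36],
    [0.2, 4, -8, 0, 0, 0, -0.48],
    [0.2, 4, -8, 0, 0, 0, -0.6],
  ],
)

```text
clock: 10.8
position: [589.0, -117.8, 169.6]
ee_rot: [-0.295, 0.955, 0.001, -0.002]
contact_force: [0.8, -0.6, 0.0]
gripper_width: 51.4
```

Request:
move_arm(
  steps=[
    [0.2, 0, 0, 0, 0, 0, -0.12],
    [0.2, 0, 0, 0, 0, 0, -0.24],
    [0.2, 0, 0, 0, 0, 0, -0.371],
    [0.2, 0, 0, -20, 0, 0, -0.371],
    [0.2, 0, 0, -20, 0, 0, -0.371],
  ],
)

```text
clock: 11.22
position: [587.0, -117.3, 147.0]
ee_rot: [-0.116, 0.993, 0.001, -0.005]
contact_force: [-0.8, -0.1, -1.4]
gripper_width: 51.1
```

```bash
python3 g.py 10 wrist
```

```text
11.2167 [ 587.  -117.3  147. ] [-0.8 -0.1 -1.4] 51.07734589649729 [0.   0.08 0.05]
jaw -1.337 tool z [-0.01   0.001 -1.   ]
holder frame x,y -5.4 -70.0
```

View pics/wrist10.png

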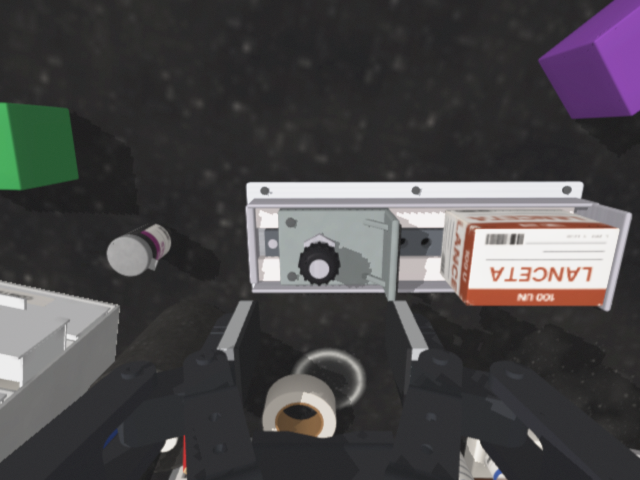

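Request:
move_arm(
  steps=[
    [-0.06, 3, 0, -20, 0, 0, 0],
    [-0.06, 5, 0, -40, 0, 0, 0],
    [-0.06, 5, 0, -60, 0, 0, 0],
    [-0.06, 5, 0, -60, 0, 0, 0],
    [-0.06, 5, 0, -60, 0, 0, 0],
  ],
)

```text
clock: 11.68
position: [594.5, -117.8, 91.3]
ee_rot: [-0.117, 0.993, -0.0, -0.002]
contact_force: [0.3, -0.1, 1.4]
gripper_width: 40.0
```

```bash
python3 g.py 11 wrist
```

```text
11.6833 [ 594.5 -117.8   91.3] [ 0.3 -0.1  1.4] 39.984687083951286 [-0.01 -0.02 -0.02]
jaw -1.335 tool z [-0.003 -0.001 -1.   ]
holder frame x,y 1.7 -72.2
```

View pics/wrist11.png

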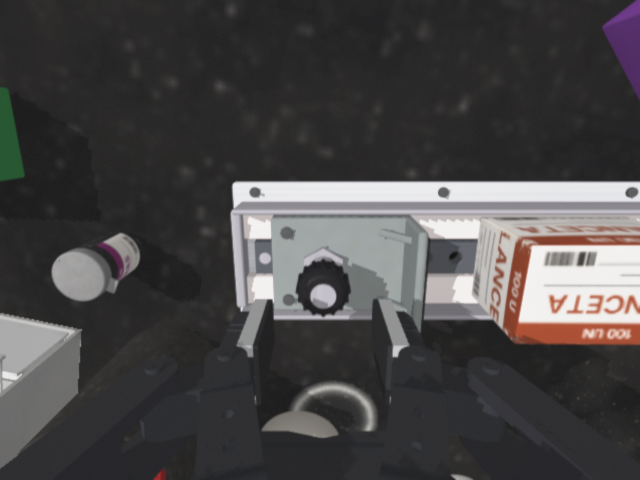

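Request:
move_arm(
  steps=[
    [-0.06, -1, 0, -15, 0, 0, 0],
    [-0.06, -1, 0, -30, 0, 0, 0],
    [-0.06, -1, 0, -42, 0, 0, 0],
    [-0.06, -1, 0, -48, 0, 0, 0],
    [-0.06, -1, 0, -48, 0, 0, 0],
  ],
)

```text
clock: 12.15
position: [594.2, -117.7, 44.3]
ee_rot: [-0.117, 0.993, -0.0, -0.0]
contact_force: [-0.2, 0.8, -0.6]
gripper_width: 40.1
```

```bash
python3 g.py 12 wrist
```

```text
12.15 [ 594.2 -117.7   44.3] [-0.2  0.8 -0.6] 40.08452940716058 [ 0.01 -0.06  0.02]
jaw -1.336 tool z [-0.001 -0.    -1.   ]
holder frame x,y 1.5 -72.0
```

View pics/wrist12.png

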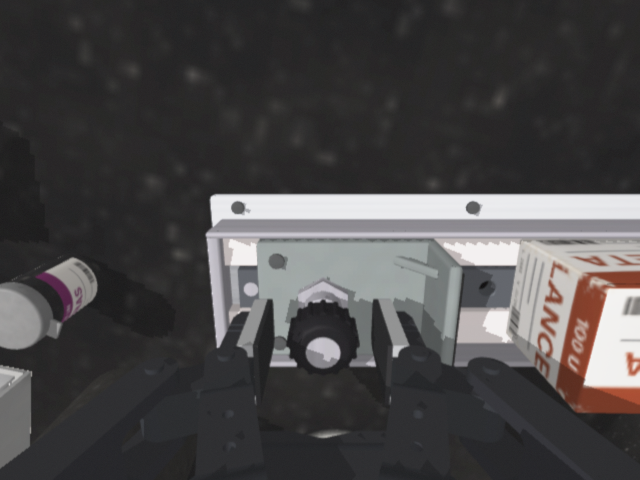

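Request:
move_arm(
  steps=[
    [-0.36, 0, 0, -2, 0, 0, 0],
    [-0.36, 0, 0, -2, 0, 0, 0],
    [-0.5, 0, 0, -2, 0, 0, 0],
    [-0.5, 0, 0, -2, 0, 0, 0],
  ],
)

```text
clock: 12.53
position: [594.9, -117.6, 43.5]
ee_rot: [-0.117, 0.993, -0.0, 0.001]
contact_force: [-0.5, 0.2, 2.7]
gripper_width: 23.3
```

```bash
python3 g.py 13
```

```text
12.5333 [ 594.9 -117.6   43.5] [-0.5  0.2  2.7] 23.26528456419452 [ 0.18  0.28 -0.02]
jaw -1.336 tool z [ 0.002 -0.    -1.   ]
holder frame x,y 2.2 -72.1
```

Request:
move_arm(
  steps=[
    [-1, 0, 0, 0, 0, 0, 0],
    [-1, 0, 0, 2, 0, 0, 0],
    [-1, 0, 0, 4, 0, 0, 0],
    [-1, 0, 0, 6, 0, 0, 0],
    [-1, 0, 0, 6, 0, 0, 0],
  ],
)

```text
clock: 12.95
position: [594.7, -117.6, 47.9]
ee_rot: [-0.117, 0.993, 0.0, 0.0]
contact_force: [4.8, -0.3, -6.7]
gripper_width: 23.0
```

```bash
python3 g.py 14
```

```text
12.95 [ 594.7 -117.6   47.9] [ 4.8 -0.3 -6.7] 22.985019317519058 [-0.22 -1.14  0.  ]
jaw -1.336 tool z [ 0.001  0.    -1.   ]
holder frame x,y 2.0 -72.1
```

Request:
move_arm(
  steps=[
    [-1, 0.5, 0, 2, 0, 0, 0],
    [-1, 1, 0, 4, 0, 0, 0],
    [-1, 1, 0, 5, 0, 0, 0],
    [-1, 1, 0, 5, 0, 0, 0],
  ],
)

```text
clock: 13.28
position: [594.7, -117.6, 52.9]
ee_rot: [-0.117, 0.993, 0.0, -0.001]
contact_force: [2.3, 0.1, -7.9]
gripper_width: 23.2
```

```bash
python3 g.py 15 wrist scene
```

```text
13.2833 [ 594.7 -117.6   52.9] [ 2.3  0.1 -7.9] 23.2163153318055 [-0.14 -0.82  0.04]
jaw -1.336 tool z [-0.001  0.    -1.   ]
holder frame x,y 2.0 -72.0
scene off 235 200
```

View pics/wrist15.png

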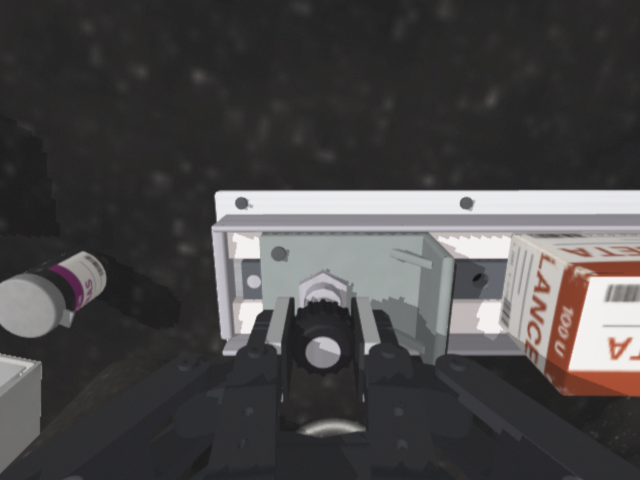

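View pics/scene15.png

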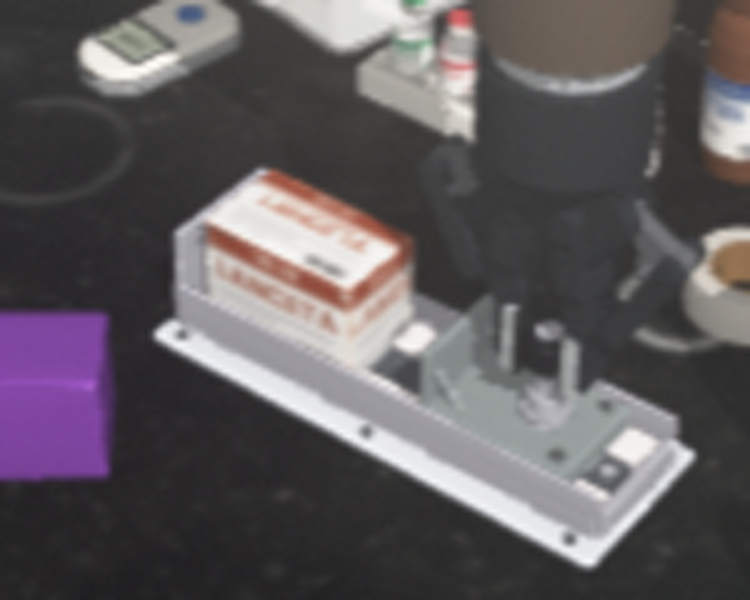

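Request:
move_arm(
  steps=[
    [-1, -0.7, 3, 1, 0, 0, 0],
    [-1, -1.4, 6, 1, 0, 0, 0],
    [-1, -2.1, 9, 1, 0, 0, 0],
    [-1, -2.8, 12, 1, 0, 0, 0],
    [-1, -3.5, 15, 1, 0, 0, 0],
  ],
)

```text
clock: 13.8
position: [591.1, -102.4, 54.1]
ee_rot: [-0.117, 0.993, 0.0, -0.001]
contact_force: [1.3, -0.8, -9.6]
gripper_width: 23.1
```

```bash
python3 g.py 16
```

```text
13.8 [ 591.1 -102.4   54.1] [ 1.3 -0.8 -9.6] 23.135289542355668 [-0.49 -0.55  0.02]
jaw -1.336 tool z [-0.001 -0.    -1.   ]
holder frame x,y 2.0 -56.4
```

Sliding freely with about 1 N of drag. I'll continue.

Request:
move_arm(
  steps=[
    [-1, -0.7, 3, 0, 0, 0, 0],
    [-1, -1.4, 6, 0, 0, 0, 0],
    [-1, -2.1, 9, 0, 0, 0, 0],
    [-1, -2.8, 12, 0, 0, 0, 0],
    [-1, -3.5, 15, 0, 0, 0, 0],
  ],
)

```text
clock: 14.22
position: [587.6, -87.4, 54.1]
ee_rot: [-0.117, 0.993, 0.0, -0.001]
contact_force: [0.7, -2.0, -8.8]
gripper_width: 22.7
```

```bash
python3 g.py 17 scene
```

```text
14.2167 [587.6 -87.4  54.1] [ 0.7 -2.  -8.8] 22.69595301192727 [-0.55 -0.18  0.03]
jaw -1.336 tool z [-0.001 -0.    -1.   ]
holder frame x,y 2.1 -41.0
scene off 235 200
```

View pics/scene17.png

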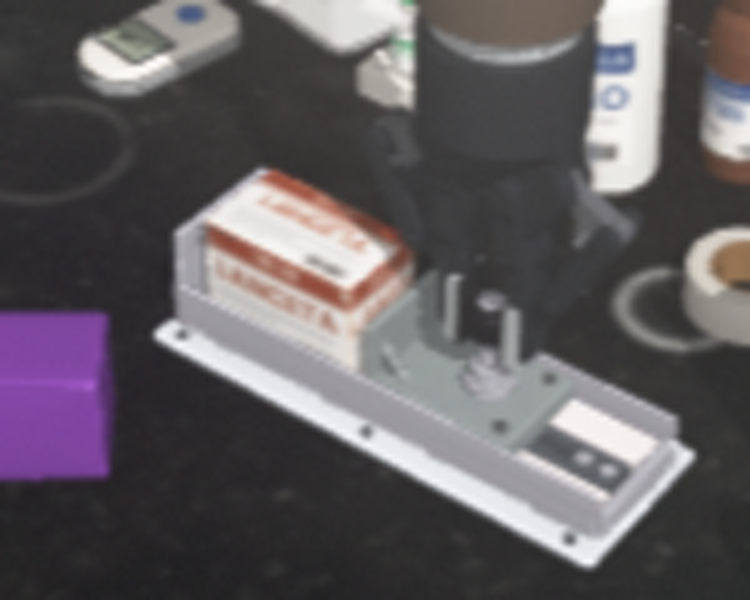

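Request:
move_arm(
  steps=[
    [-1, -0.5, 2, 0, 0, 0, 0],
    [-1, -1, 4, 0, 0, 0, 0],
    [-1, -1.5, 6, 0, 0, 0, 0],
    [-1, -2, 8, 0, 0, 0, 0],
    [-1, -2.4, 10, 0, 0, 0, 0],
  ],
)

```text
clock: 14.68
position: [585.3, -77.7, 54.2]
ee_rot: [-0.117, 0.993, -0.0, -0.001]
contact_force: [-0.4, -2.6, -9.3]
gripper_width: 23.0
```

Request:
move_arm(
  steps=[
    [-1, -0.2, 1, 0, 0, 0, 0],
    [-1, -0.5, 2, 0, 0, 0, 0],
    [-1, -0.7, 3, 0, 0, 0, 0],
  ],
)

```text
clock: 14.93
position: [584.6, -74.7, 54.1]
ee_rot: [-0.117, 0.993, -0.0, -0.001]
contact_force: [-1.9, -2.1, -8.6]
gripper_width: 22.9
```

```bash
python3 g.py 18 scene
```

```text
14.9333 [584.6 -74.7  54.1] [-1.9 -2.1 -8.6] 22.897165168171288 [-0.71  0.28  0.03]
jaw -1.336 tool z [-0.001 -0.    -1.   ]
holder frame x,y 2.2 -28.0
scene off 235 200
```

View pics/scene18.png

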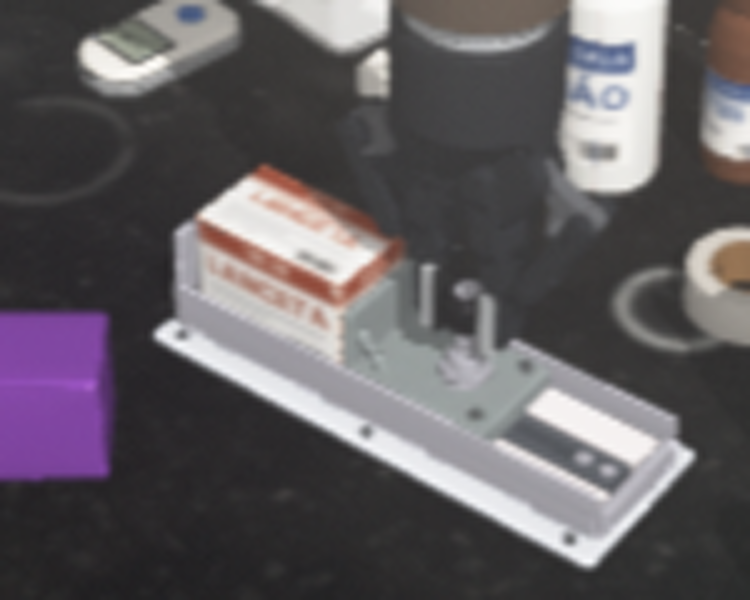

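Request:
move_arm(
  steps=[
    [-1, -0.2, 1, 0, 0, 0, 0],
    [-1, -0.4, 1.5, 0, 0, 0, 0],
  ],
)

```text
clock: 15.15
position: [584.3, -73.2, 54.1]
ee_rot: [-0.117, 0.993, 0.0, -0.001]
contact_force: [-1.7, -2.3, -9.2]
gripper_width: 23.0
```

Request:
move_arm(
  steps=[
    [-1, -0.2, 0.7, 0, 0, 0, 0],
    [-1, -0.2, 1, 0, 0, 0, 0],
  ],
)

```text
clock: 15.32
position: [584.1, -72.2, 54.2]
ee_rot: [-0.117, 0.993, 0.0, -0.0]
contact_force: [-3.0, -3.1, -9.2]
gripper_width: 23.1
```

Request:
move_arm(
  steps=[
    [-1, -0.2, 0.7, 0, 0, 0, 0],
    [-1, -0.2, 0.7, 0, 0, 0, 0],
  ],
)

```text
clock: 15.48
position: [583.9, -71.4, 54.2]
ee_rot: [-0.117, 0.993, 0.0, -0.0]
contact_force: [-2.4, -2.0, -8.5]
gripper_width: 22.9
```

Request:
move_arm(
  steps=[
    [-1, -0.4, 0.5, 0, 0, 0, 0],
    [-1, -0.4, 0.7, 0, 0, 0, 0],
  ],
)

```text
clock: 15.65
position: [583.7, -70.7, 54.3]
ee_rot: [-0.117, 0.993, 0.0, -0.0]
contact_force: [-2.5, -2.1, -8.6]
gripper_width: 23.1
```

Request:
move_arm(
  steps=[
    [-1, -0.2, 0.5, 0, 0, 0, 0],
    [-1, -0.2, 0.7, 0, 0, 0, 0],
  ],
)

```text
clock: 15.82
position: [583.7, -70.6, 54.4]
ee_rot: [-0.117, 0.993, -0.0, -0.0]
contact_force: [-1.0, -5.5, -8.6]
gripper_width: 23.1
```

```bash
python3 g.py 19 scene wrist
```

```text
15.8167 [583.7 -70.6  54.4] [-1.  -5.5 -8.6] 23.11018238298963 [-1.68  0.39  0.01]
jaw -1.336 tool z [-0.    -0.001 -1.   ]
holder frame x,y 2.3 -23.8
scene off 235 200
```

View pics/scene19.png

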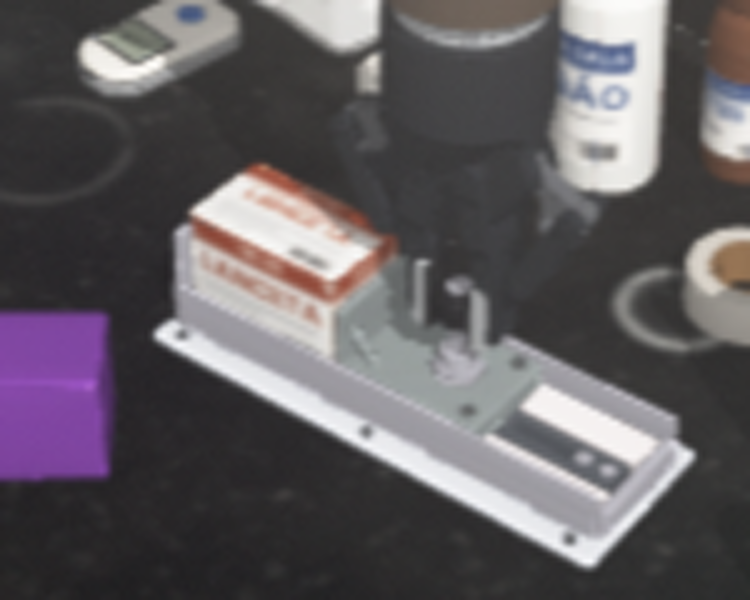

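View pics/wrist19.png

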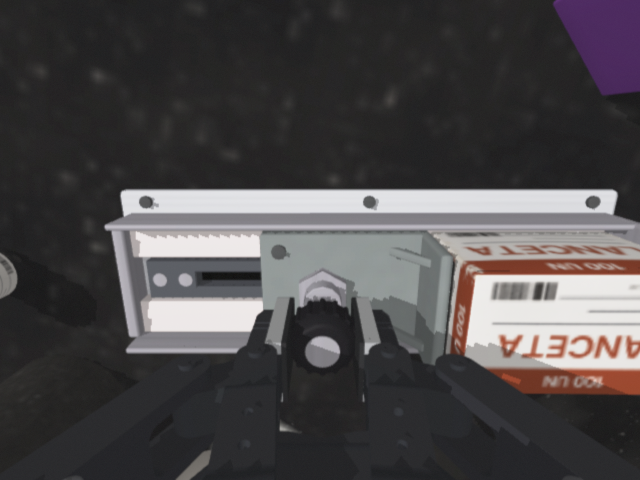

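Request:
move_arm(
  steps=[
    [-1, 0.2, -0.7, 0, 0, 0, 0],
    [-1, 0.3, -1.5, 0, 0, 0, 0],
    [-1, 0.3, -1.5, -1, 0, 0, 0],
    [-1, 0.3, -1.5, -2, 0, 0, 0],
    [-1, 0.3, -1.5, -3, 0, 0, 0],
  ],
)

```text
clock: 16.33
position: [583.9, -71.2, 51.2]
ee_rot: [-0.117, 0.993, 0.0, -0.0]
contact_force: [-3.7, 0.9, -7.7]
gripper_width: 23.0
```

Request:
move_arm(
  steps=[
    [-0.3, 0, 0, 0, 0, 0, 0],
    [-0.3, 0, 0, 0, 0, 0, 0],
    [-0.3, 0, 0, -2, 0, 0, 0],
    [-0.3, 0, 0, -4, 0, 0, 0],
    [-0.3, 0, 0, -5, 0, 0, 0],
  ],
)

```text
clock: 16.75
position: [585.2, -71.5, 47.1]
ee_rot: [-0.117, 0.993, -0.0, 0.001]
contact_force: [0.2, 0.4, 0.2]
gripper_width: 29.5
```

```bash
python3 g.py 20 scene wrist
```

```text
16.75 [585.2 -71.5  47.1] [0.2 0.4 0.2] 29.548792083850714 [-0.04 -0.06  0.01]
jaw -1.336 tool z [ 0.003  0.    -1.   ]
holder frame x,y 3.5 -25.0
scene off 235 200
```

View pics/wrist20.png

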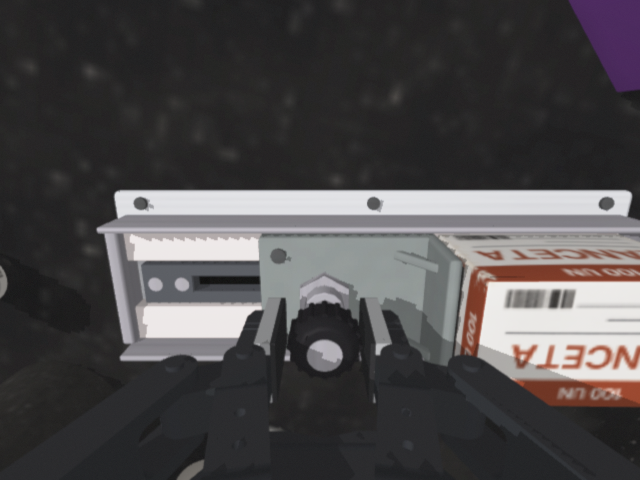

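View pics/scene20.png

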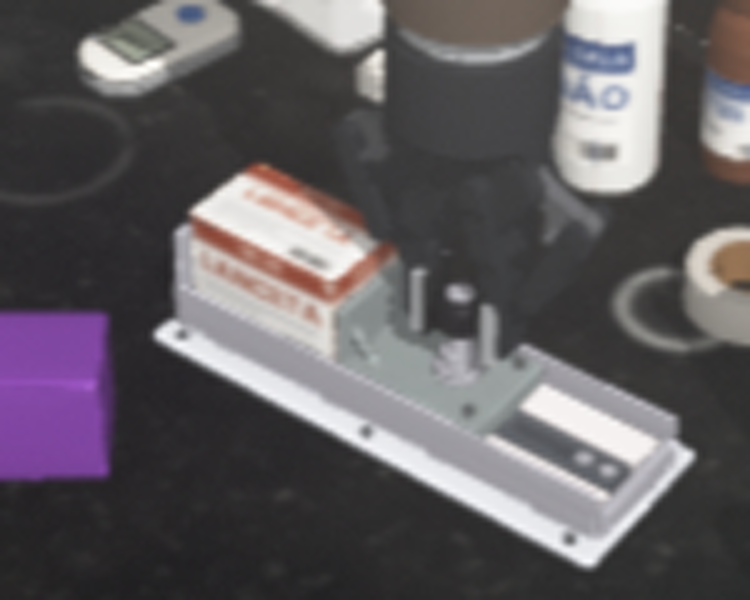

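Request:
move_arm(
  steps=[
    [-0.3, -0.7, -1, -1, 0, 0, 0],
    [-0.3, -0.7, -2, -1, 0, 0, 0],
    [-0.3, -0.5, -3, -1, 0, 0, 0],
    [-0.3, -0.5, -3, -1, 0, 0, 0],
  ],
)

```text
clock: 17.18
position: [583.3, -74.1, 45.2]
ee_rot: [-0.117, 0.993, 0.0, -0.0]
contact_force: [-1.2, 4.1, -0.5]
gripper_width: 30.2
```

Request:
move_arm(
  steps=[
    [-0.3, 0.2, -0.7, 0, 0, 0, 0],
    [-0.3, 0.2, -0.7, 0, 0, 0, 0],
  ],
)

```text
clock: 17.35
position: [583.6, -75.0, 45.2]
ee_rot: [-0.117, 0.993, 0.0, -0.0]
contact_force: [-0.7, 1.2, 0.2]
gripper_width: 29.9
```

```bash
python3 g.py 21
```

```text
17.35 [583.6 -75.   45.2] [-0.7  1.2  0.2] 29.898286865313832 [ 0.68  0.27 -0.07]
jaw -1.336 tool z [-0.  0. -1.]
holder frame x,y 1.1 -28.0
```

Request:
move_arm(
  steps=[
    [-0.3, 0.2, -0.7, 0, 0, 0, 0],
    [-0.3, 0.2, -0.7, 0, 0, 0, 0],
  ],
)

```text
clock: 17.52
position: [583.8, -75.8, 45.2]
ee_rot: [-0.117, 0.993, 0.0, -0.0]
contact_force: [-0.5, 2.6, 1.0]
gripper_width: 29.8
```

Request:
move_arm(
  steps=[
    [-0.3, 0.2, -0.7, 0, 0, 0, 0],
    [-0.3, 0.2, -0.7, 0, 0, 0, 0],
  ],
)

```text
clock: 17.68
position: [584.1, -77.0, 45.2]
ee_rot: [-0.117, 0.993, -0.0, -0.0]
contact_force: [-0.4, 1.3, -0.7]
gripper_width: 29.9
```

```bash
python3 g.py 22 wrist
```

```text
17.6833 [584.1 -77.   45.2] [-0.4  1.3 -0.7] 29.943779192349034 [ 0.36  0.21 -0.  ]
jaw -1.336 tool z [-0. -0. -1.]
holder frame x,y 1.1 -30.1
```

View pics/wrist22.png

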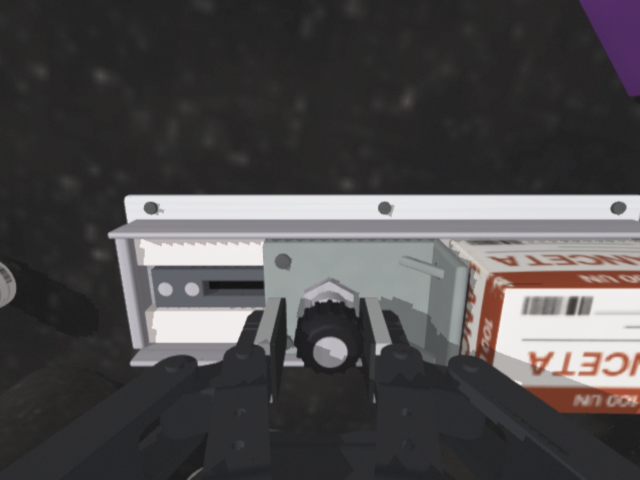

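Request:
move_arm(
  steps=[
    [-0.3, 0.1, -0.5, 0, 0, 0, 0],
    [-0.3, 0.1, -0.5, 0, 0, 0, 0],
  ],
)

```text
clock: 17.9
position: [584.2, -77.5, 45.2]
ee_rot: [-0.117, 0.993, -0.0, -0.0]
contact_force: [-0.2, 0.4, -0.5]
gripper_width: 29.7
```

Request:
move_arm(
  steps=[
    [-0.3, 0.1, -0.5, 0, 0, 0, 0],
    [-0.3, 0.1, -0.5, 0, 0, 0, 0],
  ],
)

```text
clock: 18.07
position: [584.4, -77.9, 45.3]
ee_rot: [-0.117, 0.993, -0.0, -0.0]
contact_force: [-0.2, 0.9, -0.7]
gripper_width: 29.8
```

```bash
python3 g.py 23 wrist scene
```

```text
18.0667 [584.4 -77.9  45.3] [-0.2  0.9 -0.7] 29.801800244848817 [0.24 0.13 0.  ]
jaw -1.336 tool z [-0. -0. -1.]
holder frame x,y 1.2 -31.0
scene off 235 200
```

View pics/scene23.png

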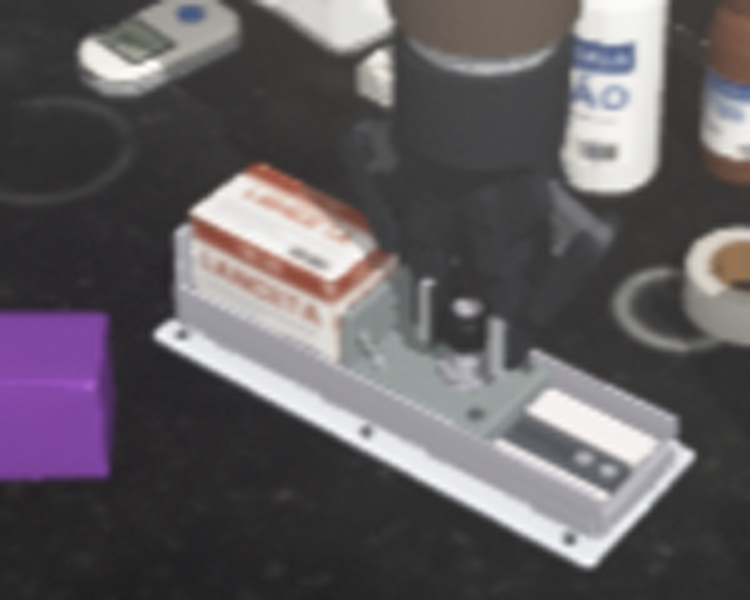

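Request:
move_arm(
  steps=[
    [-0.3, 0.1, -0.5, 0, 0, 0, 0],
    [-0.3, 0.1, -0.5, 0, 0, 0, 0],
  ],
)

```text
clock: 18.33
position: [584.5, -78.1, 45.4]
ee_rot: [-0.117, 0.993, 0.0, 0.0]
contact_force: [-0.8, 1.3, -0.3]
gripper_width: 30.1
```

Request:
move_arm(
  steps=[
    [-0.3, 0.1, -0.5, 0, 0, 0, 0],
    [-0.3, 0.1, -0.5, 0, 0, 0, 0],
  ],
)

```text
clock: 18.5
position: [584.5, -78.3, 45.4]
ee_rot: [-0.117, 0.993, 0.0, 0.0]
contact_force: [-0.9, 4.3, -0.1]
gripper_width: 29.8
```

```bash
python3 g.py 24 wrist scene
```

```text
18.5 [584.5 -78.3  45.4] [-0.9  4.3 -0.1] 29.78878891780573 [1.  0.3 0. ]
jaw -1.336 tool z [ 0.  0. -1.]
holder frame x,y 1.3 -31.4
scene off 235 200
```

View pics/wrist24.png

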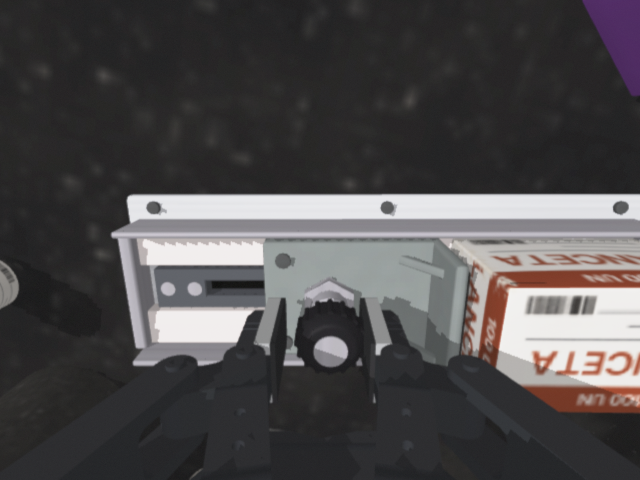

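View pics/scene24.png

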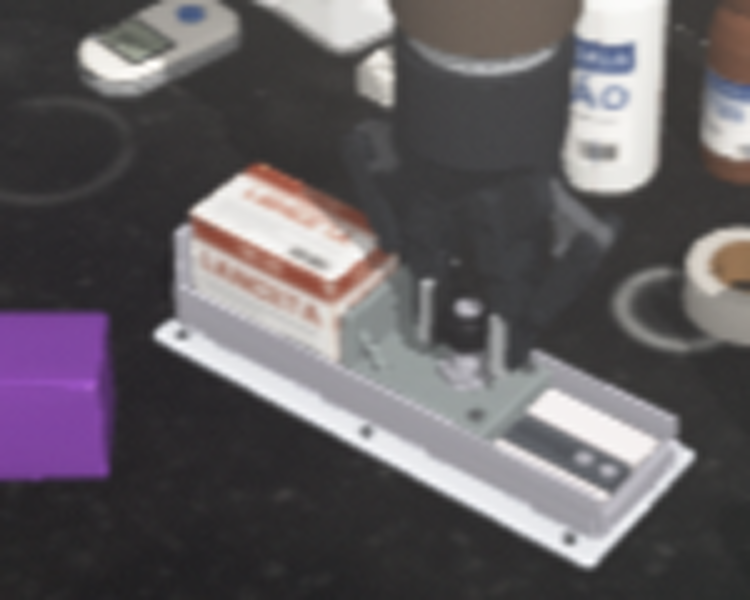

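Request:
move_arm(
  steps=[
    [-0.3, -0.5, 2, 0, 0, 0, 0],
    [-0.06, -0.6, 3, 0, 0, 0, 0],
    [-0.06, -0.6, 3, 0, 0, 0, 0],
    [-0.06, -0.6, 3, 0, 0, 0, 0],
  ],
)

```text
clock: 18.93
position: [584.2, -75.9, 45.4]
ee_rot: [-0.117, 0.993, -0.0, 0.0]
contact_force: [-0.8, -0.5, -0.4]
gripper_width: 40.2
```

Request:
move_arm(
  steps=[
    [-0.06, 0, 0, 15, 0, 0, 0],
    [-0.06, 0, 0, 40, 0, 0, 0],
    [-0.06, 0, 0, 75, 0, 0, 0],
    [-0.06, 0, 0, 105, 0, 0, 0],
    [-0.06, 0, 0, 105, 0, 0, 0],
  ],
)

```text
clock: 19.35
position: [588.2, -76.1, 157.6]
ee_rot: [-0.118, 0.993, -0.001, 0.007]
contact_force: [0.6, -0.3, 0.5]
gripper_width: 40.0
```

```bash
python3 g.py 25 wrist scene top
```

```text
19.35 [588.2 -76.1 157.6] [ 0.6 -0.3  0.5] 40.049606884792624 [-0.01 -0.09 -0.09]
jaw -1.335 tool z [ 0.014 -0.001 -1.   ]
holder frame x,y 5.4 -30.1
scene off 235 200
top off 253 186
```

View pics/wrist25.png

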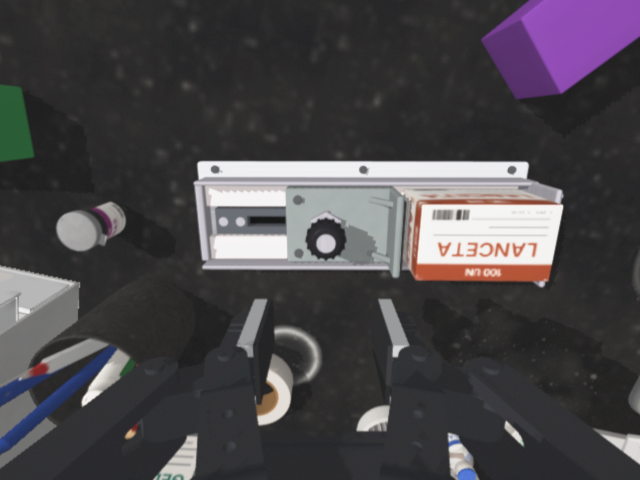

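View pics/scene25.png

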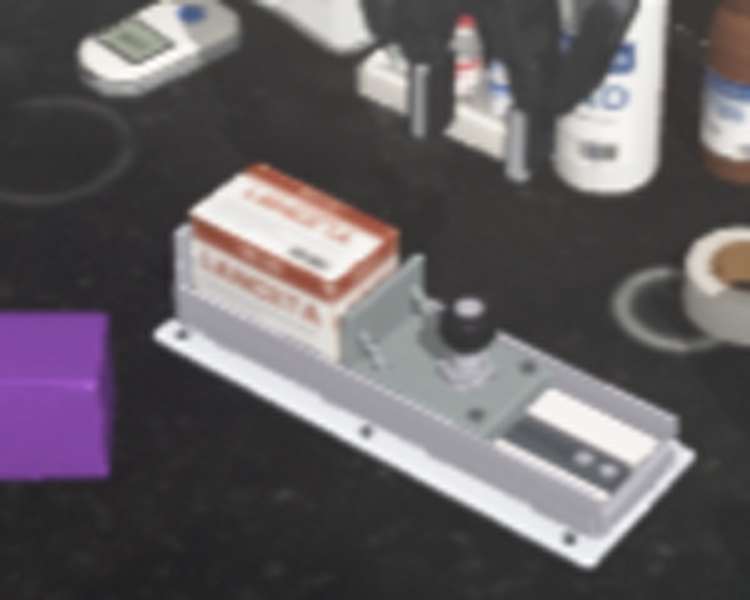

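```bash
cat > k.py <<'E'
from h import *
f0=cv2.imread("pics/scene0.png"); d=optics.get_image("scene"); f1=d["frame"]
yaw=.235;e=np.array([-np.sin(yaw),np.cos(yaw)]);C=np.array([576,-48])
a=np.array([*(C-71.5*e),70]); 
for yk in (-27.5,):
    b=np.array([*(C+yk*e),70]); print(proj(d,a),proj(d,b)); print("7mm:",proj(d,b+[0,0,7])-proj(d,b))
    # expected foot point (30mm, 20 mm behind) 
def crop(f,p): 
    p=p.astype(int); return cv2.resize(f[p[1]-25:p[1]+30,p[0]-25:p[0]+25],None,fx=8,fy=8,interpolation=cv2.INTER_CUBIC)
cv2.imwrite("pics/cmp.png",np.hstack([crop(f0,proj(d,a)),crop(f1,proj(d,b))])[:440])
D={"top":optics.get_image("top"),"scene":d}
for n in D:
    for o,z in [("knob",61),("keeper_face",38),("lancet_box",16),("gauze_box",0),("glucometer",0),("strip_pot",0),("tape_roll",0)]:
        for r in nets.tip_of(o,D[n])[:1]:
            w=atz(D[n],r["uv"],z)[:2]; print(n,o,round(r["conf"],2),w.round(1),((w-C)@e).round(1))
E
python3 k.py
```

```text
[343.80335173 269.37746317] [327.45898207 261.49162431]
7mm: [ 0.0773914  -2.39912237]
top knob 0.72 [553.2   9.5] 61.2
top keeper_face 0.71 [570.5 -26.4] 22.3
top lancet_box 0.95 [ 578.6 -357.1] -301.2
top gauze_box 0.95 [470.2 315.4] 378.1
top glucometer 0.79 [648.5 259.9] 282.6
top strip_pot 0.71 [ 625.1 -236.5] -194.7
top tape_roll 0.9 [742.4 -99.8] -89.1
scene knob 0.62 [580.  -67.7] -20.1
scene keeper_face 0.63 [578.4 -21.4] 25.3
scene lancet_box 0.93 [412.7  31.1] 115.0
scene gauze_box 0.9 [471.9 318.1] 380.2
scene glucometer 0.61 [642.7 253. ] 277.2
scene strip_pot 0.53 [ 619.9 -234.9] -191.9
```

View pics/cmp.png

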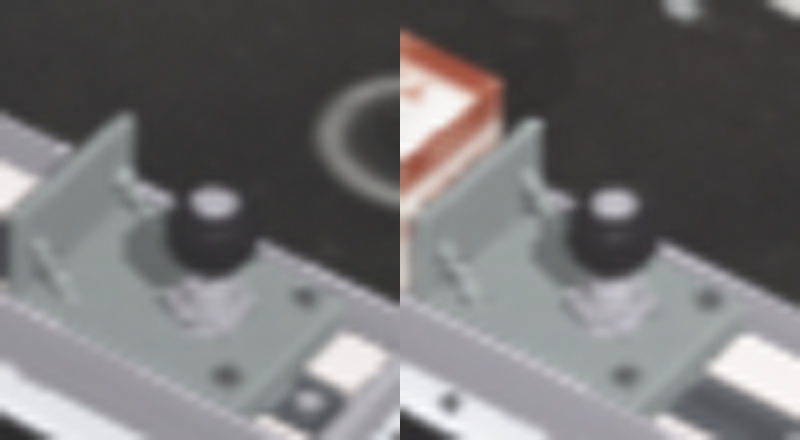

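```bash
python3 -c "
from bench import workorder,readout
print(workorder.job_done()); print(readout.read_state()['clock'])"
```

```text
the job is handed in; nothing more can be done
None
the job is handed in; nothing more can be done
```

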